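# Stow the battery packs in the tray, clamp the divider and shut the tray

## Robot

A 7-joint arm with a two-finger parallel gripper is mounted at the origin on the work surface. World frame = base frame: x ahead of the robot, y to its left, z up, the work surface at z = 0. Lengths are in mm, angles in rad, forces in N, time in s.
With the tool pointing down it reaches from about 400 to 875 mm from the base axis. Payload 4.4 kg.
Tool frame: the origin (TCP) lies on the centre line of the jaws, within the pads' length; the fingertips stand 14 mm ahead of it and the grasp point (between the pads) lies 5 mm behind it (tips_ahead is the distance from the TCP to the fingertips, in mm); z points along the fingers, y is the line along which they close (so a half turn about z gives the same grasp; the last joint's range is limited). The gripper opens to 85 mm and grips with 20 to 120 N. Pads are 22 mm wide; open, the fingers measure 114 mm over their backs; the gripper's body (76 mm by 85 mm) begins 54 mm behind the grasp point. The pads swing forward as they close: fully open they stand 13 mm farther back than shut.
Start: joints at [-1.197, 0.628, 0.038, 1.517, -0.027, 0.996, -0.02], TCP at [276.723, 588.169, 245.313] pointing down, gripper open.
Joint ranges: [-3.06, 3.06], [-0.37, 2.12], [-1.25, 1.32], [0.18, 2.47], [-1.1, 4.24], [0.23, 1.98], [-2.94, 2.94]. Speed limits (rad/s): [2.57, 2.57, 3.14, 3.14, 3.14, 3.14, 3.14].

## Interface

Orientations are given as [roll, pitch, yaw] about the fixed x, y, z axes, in that order (R = Rz(yaw) Ry(pitch) Rx(roll)).
In Python, from cell import * gives the robot as it stands.
- The arm moves only by the tool move_arm, never from a script. Its argument "rows" is text: rows parted by semicolons, each of 7 numbers parted by spaces: the shift along the tool's x, y, z scaled (see below), then the turn, a rotation vector about the tool's x, y, z scaled (see below), then the closure, from -1 (fully open) to 1 (shut). A call has 1 to 12 rows; each row is the pose to reach, as a shift and turn from the pose commanded when the call began, along the tool's axes at that moment; what a row does not reach only later rows make up. The controller multiplies each number of a shift by 0.3 m and each number of a turn by pi/2 rad. A row lasts 1/12 s, in which the tool goes at most 41.7 mm and 7.16 degrees, less where a joint would pass 70% of its speed; a pose out of reach is approached as far as the arm can. A call with a number of a shift or a turn outside -1 to 1 is refused whole. A call with a gripper value outside its range is refused whole. The fingers move at their own pace and stop on an object; the grip force is fixed at half the most. Time passes only in rows, so rows that repeat a pose let the fingers close. It gives the time, the measured TCP pose, the force, the opening and the grip force at its end, in the units of the state.
- read_state(): the state, without advancing time (a new reading comes with each control period).
- get_image(name): name is "scene" or "top" or "wrist"; returns a dict with "img" (420x560x3 uint8, red, green, blue), "vfov" (degrees; the focal length in pixels is half the picture's height over the tangent of half this angle, whatever the lens; pixels are square), "cx", "cy" (the principal point, pixels), "k1" (the pictures are not rectified: a ray, as slopes to the right and down, at radius r is drawn at 1 + k1 r^2 times it, then the intrinsics apply), "extrinsics" (4x4, takes a point from camera to world coordinates); the wrist camera has in their place "T_tool_cam" (4x4, takes a point from camera to tool coordinates, whose origin is the TCP and whose axes are the flange's). Camera axes: x right, y up, looking along -z (the intrinsics and any distortion apply to the point x, -y, -z); pixel columns grow to the right and rows downward; lengths in mm; the calibration is good to about 2 mm. A picture is of the moment at which its call begins: read the wrist's pose just before it. There is no depth.
- finish_job(): hands the job in; it is judged then, once.
The state is a dict: "clock": time; "qpos": joint angles; "qd": joint speeds; "tau": joint torques, N m; "eef_pos": TCP position; "tool_rot": TCP orientation; "force": force on the tool from outside, world axes, zero at the start; "torque": the same for the moment, N m; "width": finger opening in mm; "gripper_force": force on a finger pad.
Only numpy, scipy, OpenCV 4.12 (cv2) and the standard library are available. Lean on these libraries where they do the work, as an engineer would, in place of code of your own. Each camera call takes 0.05 s, during which the arm holds its last target. There are 200 camera calls.

## Task

Flip the red cam lever over towards you to free the divider in the green pull-out tray, slide the divider away from the black rubber pad and stand all the loose battery packs upright on the tray floor in one row along the middle of the tray, side by side and square to it, between the pad and the divider. Then slide the divider back until the row is snug, each pack against the next from the rubber pad to the divider, flip the cam lever back over away from you to lock it, and push the tray fully shut. Leave the angle grinder, the spray can and the hammer where they are.

Things in the scene. Friction and masses are not known exactly. Their poses are not given: they have to be found in the camera images.
- pack0: Cordless-tool battery pack: square black block 50 x 50 mm, 62 mm tall, green band, with a square grey stem 28 x 28 mm and 24 mm tall on top (86 mm in all), its sides parallel to the block. Origin: centre of the underside, z up. 0.2 kg. Two to four of the four packs are present (the others read None throughout); they start standing on the bench at either side of the tray.
- pack1: Cordless-tool battery pack: square black block 50 x 50 mm, 62 mm tall, green band, with a square grey stem 28 x 28 mm and 24 mm tall on top (86 mm in all), its sides parallel to the block. Origin: centre of the underside, z up. 0.2 kg. Two to four of the four packs are present (the others read None throughout); they start standing on the bench at either side of the tray.
- pack2: Cordless-tool battery pack: square black block 50 x 50 mm, 62 mm tall, green band, with a square grey stem 28 x 28 mm and 24 mm tall on top (86 mm in all), its sides parallel to the block. Origin: centre of the underside, z up. 0.2 kg. Two to four of the four packs are present (the others read None throughout); they start standing on the bench at either side of the tray.
- pack3: Cordless-tool battery pack: square black block 50 x 50 mm, 62 mm tall, green band, with a square grey stem 28 x 28 mm and 24 mm tall on top (86 mm in all), its sides parallel to the block. Origin: centre of the underside, z up. 0.2 kg. Two to four of the four packs are present (the others read None throughout); they start standing on the bench at either side of the tray.
- tray (a joint): Pull-out tray of the wooden bench case: 0 = fully shut, up to 0.18 m = pulled out towards the robot (the way of -x of tray_pad). About 8 N to move. Starts pulled out 0.165 to 0.18. The case is 344 mm wide, its top 150 mm above the bench; its open front stands at x = tray - 73 mm from tray_pad.
- divider (a joint): Sliding divider: the clear width in m between the rubber pad and the divider's face, 0 to 0.25. Grows as the divider moves away from the pad. About 2 N to slide when free; held fast while the lever is locked.
- lever (a joint): Red cam lever on the divider: 0 = free (leans towards the robot, 60 degrees from upright), 2.1 = locked (leans away from the robot, 60 degrees from upright); the end stops are at 0 and 2.1; stays where it is left. It counts as free below 0.35 and locked above 1.85.
- tray_pad (a point): On the tray floor (20 mm above the bench), at the face of the black rubber pad lining the tray's +y end, midway front to rear. Axes: x from front wall to rear (into the case), y along the row, z up. Inside of the tray: y 0 to -298 mm, x -65 to +65 mm; walls 8 mm thick, 55 mm high above the floor. Packs in the row stand at y = -25, -75, -125, -175 mm.
- tray_handle (a point): Middle of the steel bar handle on the tray's front: bar 110 mm along y, 12 mm thick in x, 18 mm tall, 42 mm above the bench, its front face 6 mm to -x of this point. The tray's front wall is 34 mm to +x of this point.
- divider_face (a point): Point on the divider's pad-side face, tray floor level, midway front to rear. The divider is an aluminium plate 10 mm thick (y 0 to -10 mm here), spanning the inside depth, top 58 mm above the tray floor. At its front end it carries a clamp head over the front wall: x -86 to -46 mm, y 0 to -44 mm, top 87 mm above the floor. Same axes as the tray.
- lever_pivot (a point): Pivot of the cam lever, in the clamp head above the front wall: 94 mm above the bench. The lever swings about the tray's y axis through this point, in the tray's x-z plane.
- lever_tip (a point): Centre of the red ball (20 mm in diameter) at the end of the cam lever, 52 mm from the pivot. The lever bar is 12 mm thick.
- grinder: Bystander: green and black angle grinder, 300 mm long, lying on the bench. Origin near its middle, underside.
- spray: Bystander: yellow spray can, 60 mm in diameter, 170 mm tall. Origin: centre of its underside.
- hammer: Bystander: hammer lying on the bench. Origin near its middle.
There are look-alikes about, which are no part of the job. Leave any pink look-alike of the pack1 alone. What is shaped like the pack3 but yellow is not meant.

How it is judged:
By the outcome, as a careful person would: the job done as asked, in the order asked, and still so for the second after the job is handed in, with the robot touching nothing.
Of pack0, pack1, pack2, pack3 only 2 to 4 are there at a start; the rules pass over those that are not, and their reading is None.
At some moment in a run one of pack0, pack1, pack2, pack3 may be knocked a few centimetres aside while the robot is not near it.
It also fails if it takes over 210 s, if anything falls off the work surface, if the arm or the gripper's body presses on something with over 40 N, if the wrist force passes 120 N, or if a joint passes its speed limit or range.

## Working session

There is one attempt and no reset: what is moved stays moved. The work goes in short steps, Python scripts to look and compute and a tool call to move; the robot and the scene stay as the last step left them, time stands still between calls to the robot, and variables do not carry over. Pictures are saved under pics/ and viewed, at most 14 in all, crops included, and the job is handed in when it is done.

Besides the shell and the picture viewer there is one more tool, called after "Request:" in YAML: its name, and indented under it one key for each argument. move_arm: Moves the arm, as the interface text tells. Its arguments: {"type":"object","properties":{"rows":{"type":"string"}},"required":["rows"]}

```bash
ls; mkdir -p pics
python3 - <<'E'
from cell import *
import cv2, numpy as np
s=read_state();print(s)
for n in("scene","top"):
    d=get_image(n);cv2.imwrite(f"pics/{n}0.png",d["img"][:,:,::-1])
    print(n,{k:(np.round(v,4).tolist() if k!="img" else 0) for k,v in d.items() if k!="img"})
d=get_image("wrist");print({k:np.round(v,4).tolist() for k,v in d.items() if k!="img"})
E
```

```text
pics
{'clock': 0.0, 'qpos': array([-1.1967689 ,  0.62930136,  0.03842487,  1.51838004, -0.02700464,
        0.99630126, -0.02000796]), 'qd': array([ 1.53324861e-03, -1.83828258e-03,  8.34013897e-05,  2.06311822e-04,
       -6.77096285e-04, -5.93274314e-04,  1.86119710e-03]), 'tau': array([ 2.22579242e-04, -5.63410664e+01,  1.22572079e+00, -1.93454486e+01,
        1.08590358e-02,  1.01749101e-02,  6.60466199e-06]), 'eef_pos': array([276.46610598, 587.60845781, 244.41391417]), 'tool_rot': array([-3.13971999e+00,  8.77528271e-06,  2.70176831e+00]), 'force': array([ 0.42008501, -0.71720766,  0.73221109]), 'torque': array([-0.04275048,  0.02047308,  0.00570447]), 'gripper_force': 0.0, 'width': 85.83060278768932}
scene {'vfov': 42.4232, 'cx': 282.6454, 'cy': 193.6795, 'k1': -0.2057, 'extrinsics': [[0.5294, -0.7624, 0.3723, 1233.1256], [0.8483, 0.4703, -0.2431, -418.674], [0.0102, 0.4445, 0.8957, 1699.7432], [0.0, 0.0, 0.0, 1.0]]}
top {'vfov': 47.0216, 'cx': 276.4834, 'cy': 204.7332, 'k1': 0.0497, 'extrinsics': [[0.0194, 0.9875, -0.1565, 342.4024], [-0.9996, 0.022, 0.0148, 22.0172], [0.0181, 0.1562, 0.9876, 1461.5988], [0.0, 0.0, 0.0, 1.0]]}
{'vfov': 60.4903, 'cx': 276.5326, 'cy': 209.9636, 'k1': -0.0819, 'T_tool_cam': [[-0.0017, 0.9441, 0.3295, 84.4912], [1.0, 0.0013, 0.0015, 0.0653], [0.001, 0.3295, -0.9441, -128.7165], [0.0, 0.0, 0.0, 1.0]]}
```

View pics/scene0.png

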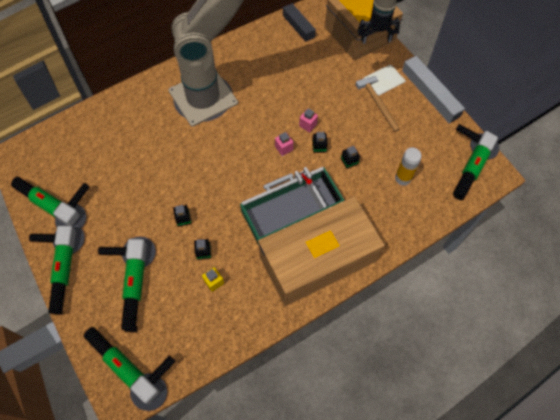

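View pics/top0.png

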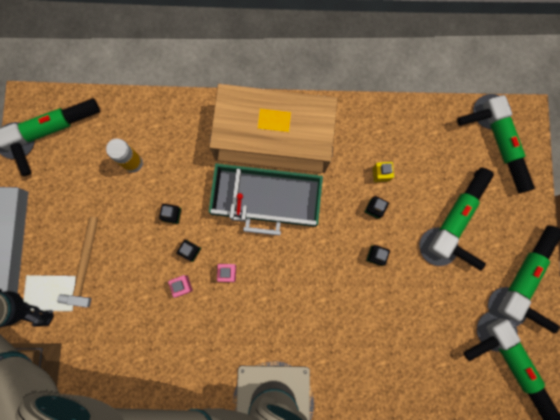

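The four black packs are in the top view at about (170,213), (188,250), (377,207) and (378,255). The divider is at (237,195) near the left (+y) end, and the lever is at (239,203). Next I'll enlarge both views to measure.

```bash
cat > h.py <<'E'
from cell import *
import cv2, numpy as np
from scipy.spatial.transform import Rotation as R
def toolT(s=None):
    s=s or read_state();T=np.eye(4);T[:3,:3]=R.from_euler('xyz',s['tool_rot']).as_matrix();T[:3,3]=s['eef_pos'];return T
def cam(n):
    T=toolT();d=get_image(n)
    E=np.array(d['extrinsics']) if n!='wrist' else T@np.array(d['T_tool_cam'])
    f=210/np.tan(np.radians(d['vfov']/2));K=np.array([[f,0,d['cx']],[0,f,d['cy']],[0,0,1]])
    return d['img'],(E,K,np.array([d['k1'],0,0,0.]))
def ray(c,px):
    E,K,D=c;p=cv2.undistortPoints(np.array(px,float).reshape(-1,1,2),K,D)[:,0]
    v=np.c_[p[:,0],-p[:,1],-np.ones(len(p))]@E[:3,:3].T
    return E[:3,3],v
def atz(c,px,z):
    o,v=ray(c,px);return o+v*((z-o[2])/v[:,2:3])
def proj(c,P):
    E,K,D=c;q=(np.array(P,float).reshape(-1,3)-E[:3,3])@E[:3,:3];q=q*[1,-1,-1]
    return cv2.projectPoints(q,np.zeros(3),np.zeros(3),K,D)[0][:,0]
def tri(obs): # [(cam,px),...]
    A=np.zeros((3,3));b=np.zeros(3)
    for c,p in obs:
        o,v=ray(c,[p]);v=v[0]/np.linalg.norm(v[0]);M=np.eye(3)-np.outer(v,v);A+=M;b+=M@o
    return np.linalg.solve(A,b)
def save(img,name,box=None,s=1):
    if box:x0,y0,x1,y1=box;img=img[y0:y1,x0:x1]
    cv2.imwrite('pics/'+name,cv2.resize(img[:,:,::-1],None,fx=s,fy=s,interpolation=cv2.INTER_CUBIC))
def rel(P,rpy,T=None):
    "row numbers for target TCP pose from commanded pose T"
    T=toolT() if T is None else T
    d=T[:3,:3].T@(np.array(P)-T[:3,3])/300
    w=R.from_matrix(T[:3,:3].T@R.from_euler('xyz',rpy).as_matrix()).as_rotvec()/(np.pi/2)
    return np.round(d,3),np.round(w,3)
E
python3 - <<'E'
from h import *
i,c=cam('top');save(i,'top1.png',(150,145,400,300),3.2)
j,e=cam('scene');save(j,'scene1.png',(165,95,365,295),3)
print(atz(c,[(170,213),(188,250),(377,207),(378,255)],80))
E
```

```text
[[ 530.56025537  306.56171506   80.        ]
 [ 425.65081272  250.04041291   80.        ]
 [ 561.26461957 -290.44009782   80.        ]
 [ 422.64242037 -291.31873171   80.        ]]
```

View pics/top1.png

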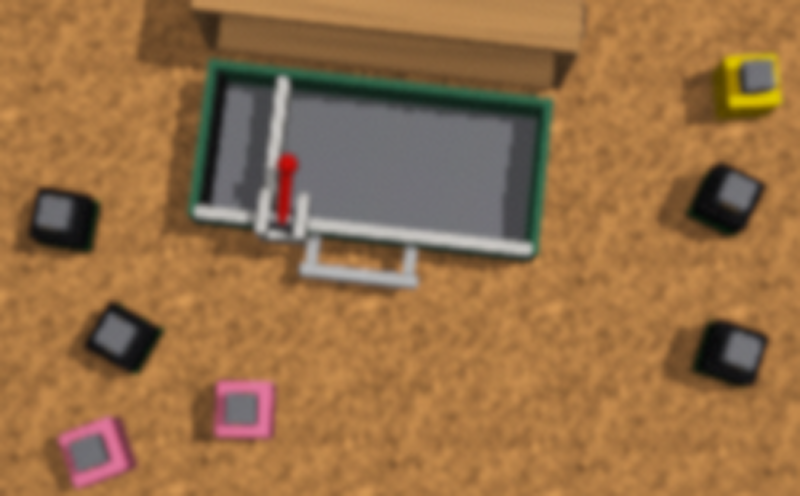

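View pics/scene1.png

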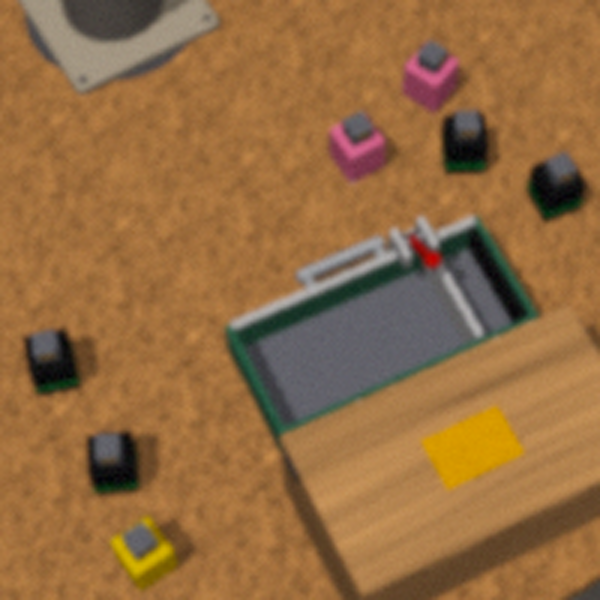

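Both views show four black packs, two on each side of the tray, plus one yellow and two pink look-alikes. The lever leans away (locked). I'll move to a wrist view above the tray.

Request:
move_arm:
  rows: "-0.65 -0.78 -0.23 0 0 -0.28 -1;-0.65 -0.78 -0.23 0 0 -0.28 -1;-0.65 -0.78 -0.23 0 0 -0.28 -1;-0.65 -0.78 -0.23 0 0 -0.28 -1;-0.65 -0.78 -0.23 0 0 -0.28 -1;-0.65 -0.78 -0.23 0 0 -0.28 -1;-0.65 -0.78 -0.23 0 0 -0.28 -1;-0.65 -0.78 -0.23 0 0 -0.28 -1;-0.65 -0.78 -0.23 0 0 -0.28 -1"

```text
clock: 1.0
eef_pos: [355.6, 288.2, 315.5]
tool_rot: [-3.14, 0.002, 3.133]
force: [-0.4, 0.1, 0.2]
width: 85.2
gripper_force: 0.0
```

Request:
move_arm:
  rows: "-0.26 -0.98 -0.23 0 0 0 -1;-0.26 -0.98 -0.23 0 0 0 -1;-0.26 -0.98 -0.23 0 0 0 -1;-0.26 -0.98 -0.23 0 0 0 -1;-0.26 -0.98 -0.23 0 0 0 -1;-0.26 -0.98 -0.23 0 0 0 -1;-0.26 -0.98 -0.23 0 0 0 -1;-0.26 -0.98 -0.23 0 0 0 -1;-0.26 -0.98 -0.23 0 0 0 -1;-0.26 -0.98 -0.23 0 0 0 -1"

```text
clock: 1.83
eef_pos: [431.9, -0.6, 383.3]
tool_rot: [3.141, 0.0, 3.14]
force: [0.0, 0.5, -0.2]
width: 85.4
gripper_force: 0.0
```

Run:
```python
from h import *
s=read_state();print(s['clock'],s['eef_pos'],s['tool_rot'],s['qpos'])
i,c=cam('wrist');save(i,'w1.png',None,1.42)
import pickle;pickle.dump(c,open('c1.pkl','wb'));cv2.imwrite('w1raw.png',i[:,:,::-1])
```

```text
1.8333 [431.9211452   -0.61495557 383.28617088] [3.14105701e+00 3.32654360e-04 3.13973297e+00] [-0.19730414  0.15851132  0.15855264  1.87400209 -0.02839816  1.11084012
  1.54083002]
```

View pics/w1.png

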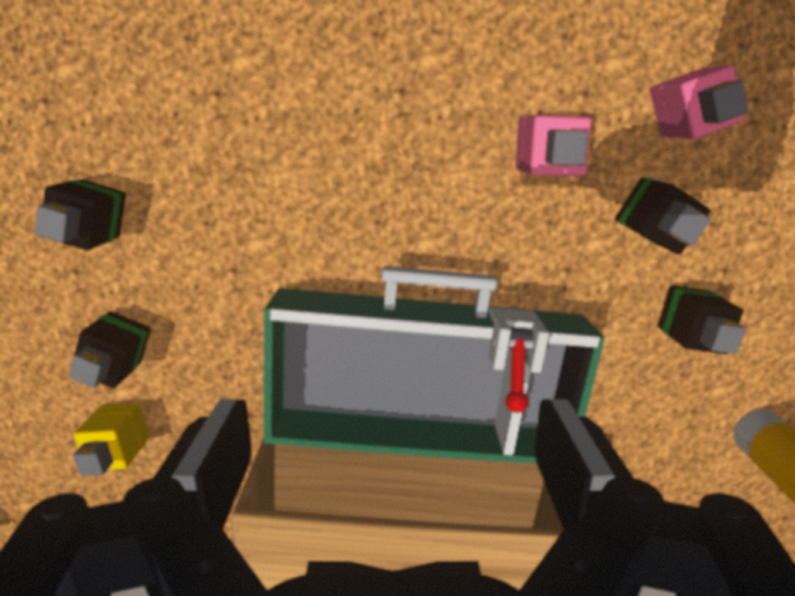

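Wrist view (upscaled): the robot side is at the top. The red ball is at (516,402), the front rail runs from (272,315) to (598,341), and the stems are at (688,224), (723,335), (57,223) and (90,367). I'll triangulate these against the top and scene views.

```bash
cat > m1.py <<'E'
from h import *
import pickle
from scipy.optimize import least_squares
w=pickle.load(open('c1.pkl','rb'));_,t=cam('top');_,s=cam('scene')
W=lambda p:(w,np.array(p)/1.42); T=lambda p:(t,np.array(p)/3.2+[150,145]); S=lambda p:(s,np.array(p)/3+[165,95])
def show(n,o):
    P=tri(o);print(n,P.round(1),[ (proj(c,P)[0]-p).round(1).tolist() for c,p in o])
show('ball',[W((516,402)),T((289,163)),S((432,260))])
show('P1',[W((688,224)),T((117,337)),S((466,125))])
show('P2',[W((723,335)),T((54,213)),S((560,170))])
show('P3',[W((90,367)),T((740,192)),S((106,447))])
show('P4',[W((57,223)),T((742,352)),S((47,345))])
show('frontR',[W((268,310)),T((537,257)),S((228,325))])
show('rearR',[W((265,443)),T((550,100)),S((283,435))])
show('frontL',[W((601,338)),T((190,215)),S((475,218))])
show('handR',[W((383,270)),T((417,287))])
show('handL',[W((497,283)),T((300,275))])
E
python3 m1.py
```

```text
ball [581.5 106.8 117. ] [[-0.6, -1.1], [-0.8, -1.1], [-0.7, -0.2]]
P1 [429.9 259.1  69.5] [[-3.3, -1.7], [-1.1, -1.6], [-0.4, -0.8]]
P2 [539.7 319.7  67.3] [[-1.5, -1.4], [-0.4, -1.2], [-0.2, -0.6]]
P3 [ 570.3 -301.2   73.8] [[-0.7, -0.5], [-1.1, -0.7], [-0.8, 0.0]]
P4 [ 427.  -301.3   73.5] [[1.1, -0.7], [-0.9, -1.3], [-1.4, -0.4]]
frontR [ 510.2 -116.9   70.1] [[0.1, -1.8], [-1.1, -1.8], [-1.3, -0.2]]
rearR [ 655.3 -130.9   71.5] [[1.3, -1.5], [-0.0, -1.5], [-1.0, -0.5]]
frontL [541.1 197.1  67. ] [[-0.7, -1.8], [-0.4, -1.4], [-0.4, -0.4]]
handR [476.  -11.   65.6] [[-0.6, 0.0], [-0.3, -0.0]]
handL [484.3  92.8  76.9] [[0.8, -0.6], [0.4, -0.3]]
```

Request:
move_arm:
  rows: "-0.5 0.358 0.51 0 0 0.06 -1;-0.5 0.358 0.51 0 0 0.06 -1;-0.5 0.358 0.51 0 0 0.06 -1;-0.5 0.358 0.51 0 0 0.06 -1;-0.5 0.358 0.51 0 0 0.06 -1;-0.5 0.358 0.51 0 0 0.06 -1;-0.5 0.358 0.51 0 0 0.06 -1;-0.5 0.358 0.51 0 0 0.06 -1;-0.5 0.358 0.51 0 0 0.06 -1"

```text
clock: 2.73
eef_pos: [580.7, 107.5, 230.2]
tool_rot: [-3.141, -0.001, 3.049]
force: [0.2, -1.3, -0.2]
width: 85.8
gripper_force: 0.0
```

Run:
```python
from h import *
import pickle
s=read_state();print(s['clock'],s['eef_pos'],s['tool_rot'])
i,c=cam('wrist');save(i,'w2.png',None,1.42)
pickle.dump(c,open('c2.pkl','wb'))
for n,im,cc in (('w2',i,c),('w1',cv2.imread('w1raw.png')[:,:,::-1],pickle.load(open('c1.pkl','rb')))):
    a=im.astype(int);m=((a[...,0]>110)&(a[...,1]<60)&(a[...,2]<60)).astype(np.uint8)
    k,l,st,ce=cv2.connectedComponentsWithStats(m);print(n,[(st[q].tolist(),ce[q].round(1).tolist()) for q in range(1,k) if st[q,4]>15])
```

```text
2.7333 [580.70724746 107.53118064 230.16251715] [-3.14125418e+00 -1.21009248e-03  3.04889671e+00]
w2 [([263, 134, 27, 90, 1469], [276.2, 184.0])]
w1 [([356, 238, 16, 52, 474], [364.0, 266.6])]
```

View pics/w2.png

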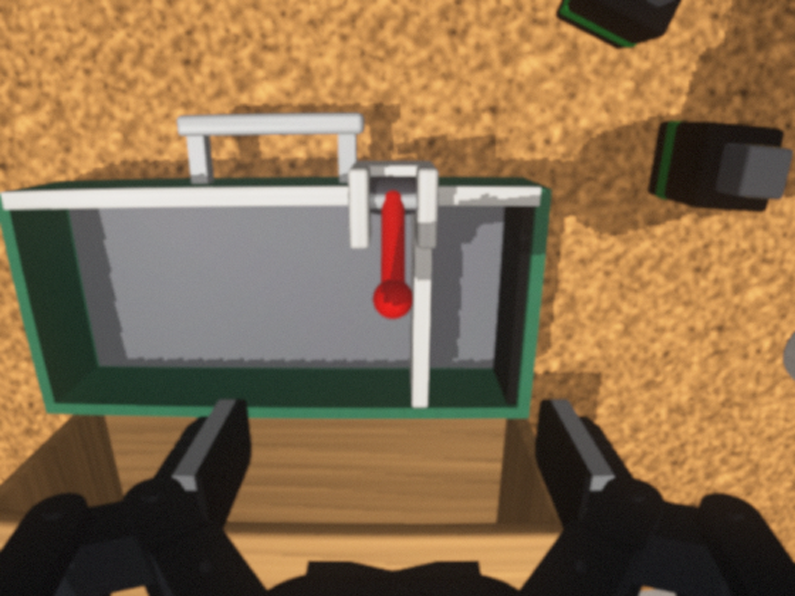

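Wrist view 2: the tray is square to the image. The ball is at (393,299) and the head is around (393,205). The divider runs from (427,240) to (420,400), and the bottom edge of the pad runs from (505,205) to (494,367).

```bash
cat > m2.py <<'E'
from h import *
import pickle
w1=pickle.load(open('c1.pkl','rb'));w2=pickle.load(open('c2.pkl','rb'));_,t=cam('top');_,s=cam('scene')
U=lambda p:(np.array(p,float)+.5)/1.42-.5
for im,c in(('t',t),('s',s)):
    a=cam('top' if im=='t' else 'scene')[0].astype(int)
W=lambda p:(w1,U(p)); V=lambda p:(w2,U(p))
T=lambda p:(t,(np.array(p)+.5)/3.2-.5+[150,145]); S=lambda p:(s,(np.array(p)+.5)/3-.5+[165,95])
th=-0.0945
def show(n,o):
    P=tri(o);print(n,P.round(1),[ (proj(c,P)[0]-p).round(1).tolist() for c,p in o]);return P
show('ball',[(w1,(364,282)),(w2,(276.5,210)),T((289,163)),S((432,260))])
show('ballW',[(w1,(364,282)),(w2,(276.5,210))])
a=show('rearR',[W((265,443)),V((48,412)),T((550,100)),S((283,435))])
show('rearL',[V((528,414)),T((213,62))])
show('frontL',[W((601,338)),V((547,189)),T((190,215)),S((475,218))])
show('handL',[W((383,270)),V((178,120))])
show('handR',[W((497,283)),V((361,116))])
print('pad floor',atz(w2,U([(505,205),(494,367)]),20).round(1))
print('div top padside',atz(w2,U([(430,280),(427,402)]),78).round(1), 'far side',atz(w2,U([(412,380)]),78).round(1))
E
python3 m2.py
```

```text
ball [580.7 107.2 117.1] [[-0.8, -0.5], [0.3, 0.4], [-0.6, -0.5], [-0.4, -0.1]]
ballW [578.9 107.1 121.5] [[0.0, -0.0], [-0.0, 0.1]]
rearR [ 654.4 -131.1   74.2] [[0.9, -0.8], [2.1, 0.2], [0.5, -1.1], [-0.8, -0.7]]
rearL [676.9 181.3  82.9] [[-1.8, 0.6], [-0.6, 0.2]]
frontL [540.6 197.3  68.3] [[-0.0, -1.6], [-1.3, 0.7], [-0.2, -0.9], [-0.1, -0.4]]
handL [481.5 -11.1  46.5] [[-0.1, 0.2], [0.2, -0.3]]
handR [491.7  96.8  54.3] [[0.3, -0.2], [-0.4, 0.4]]
pad floor [[555.5 183.9  20. ]
 [674.3 173.   20. ]]
div top padside [[584.7 127.9  78. ]
 [664.4 120.5  78. ]] far side [[648.  112.4  78. ]]
```

Request:
move_arm:
  rows: "0.003 0 0.2 0 0 0 -1;0.003 0 0.37 0 0 0 -1;0.003 0 0.37 0 0 0 -1;0.003 0 0.37 0 0 0 -1;0.003 0 0.37 0 0 0 1;0.003 0 0.37 0 0 0 1;0.003 0 0.37 0 0 0 1;0.003 0 0.37 0 0 0 1;0.003 0 0.37 0 0 0 1;0.003 0 0.37 0 0 0 1;0.003 0 0.37 0 0 0 1"

```text
clock: 3.9
eef_pos: [581.8, 107.2, 120.6]
tool_rot: [3.141, 0.003, 3.047]
force: [0.7, -0.2, 4.5]
width: 16.3
gripper_force: 58.4
```

Request:
move_arm:
  rows: "0.021 0 -0.029 0 0 0 1;0.048 0 -0.054 0 0 0 1;0.08 0 -0.072 0 0 0 1;0.114 0 -0.083 0 0 0 1;0.15 0 -0.087 0 0 0 1;0.186 0 -0.083 0 0 0 1;0.221 0 -0.072 0 0 0 1;0.252 0 -0.054 0 0 0 1;0.279 0 -0.029 0 0 0 1;0.3 0 0 0 0 0 1;0.303 0 0.004 0 0 0 1;0.303 0 0.004 0 0 0 1"

```text
clock: 4.9
eef_pos: [488.8, 115.3, 118.1]
tool_rot: [-3.141, -0.002, 3.048]
force: [0.8, 0.1, -0.3]
width: -0.0
gripper_force: 0.0
```

Run:
```python
from h import *
i,c=cam('wrist');save(i,'w3.png',(60,0,500,420),1.4)
```

```text
(no output)
```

View pics/w3.png

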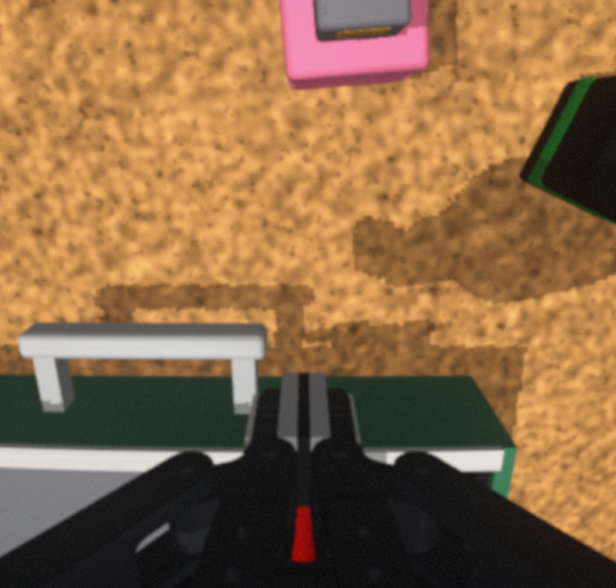

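The ball slipped out of the pinch. The fingers are closed in front of the head and the lever is still on the far side. I'll lift, locate the ball, and push it with closed fingers instead.

Request:
move_arm:
  rows: "0 0 -0.14 0 0 0 1;0 0 -0.28 0 0 0 1;0 0 -0.37 0 0 0 1;-0.1 0 -0.37 0 0 0 1;-0.2 0 -0.37 0 0 0 1;-0.2 0 -0.37 0 0 0 1"

```text
clock: 5.45
eef_pos: [556.4, 108.8, 231.2]
tool_rot: [3.14, 0.01, 3.045]
force: [0.8, -0.7, 0.1]
width: 0.4
gripper_force: 0.0
```

```bash
cat > red.py <<'E'
from h import *
def red(im):
    a=im.astype(int);m=((a[...,0]>100)&(a[...,1]<65)&(a[...,2]<65)).astype(np.uint8)
    k,l,st,ce=cv2.connectedComponentsWithStats(m);return [(st[q].tolist(),ce[q].round(1).tolist()) for q in range(1,k) if st[q,4]>8]
if __name__=='__main__':
    s=read_state();print(s['clock'],s['eef_pos'])
    for n in('wrist','top','scene'):
        i,c=cam(n);print(n,red(i))
        if n=='wrist':
            x,y,w,h,_=red(i)[0][0]
            print('top end',atz(c,[(x+w/2,y)],94),'bottom end',atz(c,[(x+w/2,y+h-w/2)],120))
            print('if free: ball',atz(c,[(x+w/2,y+w/2)],120))
E
python3 red.py
```

```text
5.45 [556.42680868 108.79196467 231.24380249]
wrist [([262, 164, 28, 77, 1348], [275.9, 207.4])]
top end [[529.4761022 110.6688098  94.       ]] bottom end [[569.51440702 106.7474455  120.        ]]
if free: ball [[533.45707614 110.31918142 120.        ]]
top [([39, 116, 11, 7, 46], [43.9, 119.1]), ([512, 137, 7, 9, 40], [514.8, 141.3]), ([462, 206, 8, 9, 41], [465.9, 210.2]), ([534, 267, 8, 10, 51], [537.5, 271.4]), ([527, 368, 9, 12, 57], [530.6, 373.5])]
scene [([475, 158, 5, 6, 19], [477.3, 160.5]), ([302, 173, 7, 5, 28], [305.6, 174.9]), ([37, 193, 7, 6, 26], [40.0, 195.3]), ([55, 262, 5, 9, 34], [57.1, 265.9]), ([128, 277, 5, 9, 37], [130.2, 281.0]), ([113, 358, 8, 9, 39], [116.7, 362.0])]
```

Request:
move_arm:
  rows: "-0.1 -0.003 0 0 0 0 1;-0.147 -0.003 0 0 0 0 1;-0.147 -0.003 0.14 0 0 0 1;-0.147 -0.003 0.28 0 0 0 1;-0.147 -0.003 0.337 0 0 0 1;-0.147 -0.003 0.337 0 0 0 1"

```text
clock: 6.1
eef_pos: [588.9, 104.5, 123.4]
tool_rot: [-3.139, -0.01, 3.048]
force: [-0.4, 0.5, -1.1]
width: 0.1
gripper_force: 0.0
```

Request:
move_arm:
  rows: "0.03 0 0 0 0 0 1;0.06 0 0 0 0 0 1;0.1 0 0 0 0 0 1;0.13 0 0 0 0 0 1;0.16 0 0 0 0 0 1;0.2 0 0 0 0 0 1;0.23 0 0 0 0 0 1;0.26 0 0 0 0 0 1;0.29 0 0 0 0 0 1;0.305 0 0 0 0 0 1;0.305 0 0 0 0 0 1"

```text
clock: 7.02
eef_pos: [505.5, 113.6, 129.8]
tool_rot: [3.14, 0.008, 3.047]
force: [5.1, -1.3, 6.7]
width: -0.0
gripper_force: 4.5
```

Request:
move_arm:
  rows: "0 0 -0.14 0 0 0 1;0 0 -0.28 0 0 0 1;0 0 -0.33 0 0 0 1;0 0 -0.33 0 0 0 1;0 0 -0.33 0 0 0 1"

```text
clock: 7.43
eef_pos: [501.6, 113.6, 227.5]
tool_rot: [3.141, -0.0, 3.048]
force: [0.9, -0.3, -0.4]
width: -0.0
gripper_force: 0.0
```

```bash
python3 red.py
```

```text
7.4333 [501.56224365 113.63490334 227.50618309]
wrist [([262, 170, 30, 65, 1194], [276.5, 198.4])]
top end [[477.0856934  115.85299629  94.        ]] bottom end [[506.79620689 113.01504538 120.        ]]
if free: ball [[481.52269953 115.42478602 120.        ]]
top [([39, 116, 11, 7, 46], [43.9, 119.1]), ([512, 137, 7, 9, 40], [514.8, 141.3]), ([462, 206, 8, 9, 40], [465.8, 210.3]), ([534, 267, 8, 10, 51], [537.5, 271.4]), ([527, 368, 9, 12, 57], [530.6, 373.5])]
scene [([293, 156, 9, 17, 57], [296.8, 163.3]), ([475, 158, 5, 6, 20], [477.2, 160.6]), ([37, 193, 7, 6, 27], [40.0, 195.4]), ([55, 262, 5, 9, 32], [56.9, 266.0]), ([128, 277, 5, 9, 37], [130.2, 281.0]), ([113, 358, 8, 9, 40], [116.8, 362.0])]
```

Run:
```python
from h import *
i,c=cam('wrist');a=i.astype(int);m=(a[...,0]>80)&(a[...,1]<.5*a[...,0])&(a[...,2]<.5*a[...,0])
for r in range(155,250,4):
    q=np.where(m[r,230:330])[0]+230;print(r,(q.min(),q.max(),len(q)) if len(q) else 0,a[r,276])
print(proj(c,[(489.5,116,120),(536,111,94),(494,116,126)]))
```

```text
155 0 [128  88  52]
159 0 [144 101  59]
163 0 [151 104  59]
167 0 [168 117  69]
171 0 [135  86  50]
175 (np.int64(269), np.int64(286), 18) [154  32  22]
179 (np.int64(265), np.int64(289), 25) [188  32  20]
183 (np.int64(264), np.int64(291), 28) [216  35  28]
187 (np.int64(263), np.int64(292), 30) [230  39  29]
191 (np.int64(264), np.int64(291), 28) [231  33  24]
195 (np.int64(265), np.int64(289), 25) [226  33  26]
199 (np.int64(269), np.int64(286), 18) [203  30  25]
203 (np.int64(269), np.int64(285), 17) [215  34  28]
207 (np.int64(270), np.int64(285), 16) [218  31  23]
211 (np.int64(270), np.int64(285), 16) [218  33  26]
215 (np.int64(270), np.int64(284), 15) [219  33  28]
219 (np.int64(270), np.int64(285), 16) [219  33  29]
223 (np.int64(270), np.int64(284), 15) [221  38  31]
227 (np.int64(270), np.int64(284), 15) [218  33  29]
231 (np.int64(270), np.int64(284), 15) [219  35  29]
235 (np.int64(273), np.int64(282), 10) [195  41  40]
239 0 [75 71 73]
243 0 [92 89 90]
247 0 [92 88 92]
[[279.87214459 198.31989423]
 [278.81597909 245.06801814]
 [280.54830037 207.35925925]]
```

The ball's image and the pivot end both shifted about 7 mm towards the robot. So the lever is at its free stop, and the tray came out about 7 mm as well. Next I'll grip the lever and drag the divider towards -y.

Request:
move_arm:
  rows: "0.06 0 0 0 0 0 -1;0.06 0 0 0 0 0 -1;0.06 0 0 0 0 0 -1;0.06 0 0.1 0 0 0 -1;0.06 0 0.24 0 0 0 -1;0.06 0 0.375 0 0 0 -1;0.06 0 0.375 0 0 0 -1;0.06 0 0.375 0 0 0 1;0.06 0 0.375 0 0 0 1;0.06 0 0.375 0 0 0 1;0.06 0 0.375 0 0 0 1;0.06 0 0.375 0 0 0 1"

```text
clock: 8.63
eef_pos: [486.0, 115.5, 116.7]
tool_rot: [3.14, 0.004, 3.047]
force: [-0.4, 0.5, -0.1]
width: 24.9
gripper_force: 0.0
```

Request:
move_arm:
  rows: "0 -0.03 0 0 0 0 1;0 -0.08 0 0 0 0 1;0 -0.15 0 0 0 0 1;0 -0.22 0 0 0 0 1;0 -0.29 0 0 0 0 1;0 -0.36 0 0 0 0 1;0 -0.43 0 0 0 0 1;0 -0.5 0 0 0 0 1;0 -0.56 0 0 0 0 1;0 -0.6 0 0 0 0 1;0 -0.61 0 0 0 0 1;0 -0.61 0 0 0 0 1"

```text
clock: 9.63
eef_pos: [468.3, -69.7, 116.3]
tool_rot: [-3.141, 0.004, 3.044]
force: [-0.4, -0.5, 10.0]
width: 16.2
gripper_force: 58.5
```

Request:
move_arm:
  rows: "0 0 0 0 0 0 -1;0 0 0 0 0 0 -1;0 0 0 0 0 0 -1;0 0 -0.14 0 0 0 -1;0 0 -0.28 0 0 0 -1;0 0 -0.42 0 0 0 -1;0.05 0.1 -0.56 0 0 0 -1;0.1 0.2 -0.7 0 0 0 -1;0.13 0.23 -0.84 0 0 0 -1;0.13 0.23 -0.89 0 0 0 -1;0.13 0.23 -0.89 0 0 0 -1"

```text
clock: 10.55
eef_pos: [437.3, 7.9, 388.2]
tool_rot: [3.138, 0.012, 3.052]
force: [0.5, 0.8, -0.3]
width: 85.6
gripper_force: 0.0
```

Run:
```python
from h import *
import pickle
s=read_state();print(s['clock'],s['eef_pos'],s['tool_rot'])
i,c=cam('wrist');save(i,'w4.png',None,1.42);pickle.dump(c,open('c4.pkl','wb'));cv2.imwrite('w4raw.png',i[:,:,::-1])
```

```text
10.55 [437.34087226   7.94357183 388.22600495] [3.13814281 0.01217682 3.05176484]
```

View pics/w4.png

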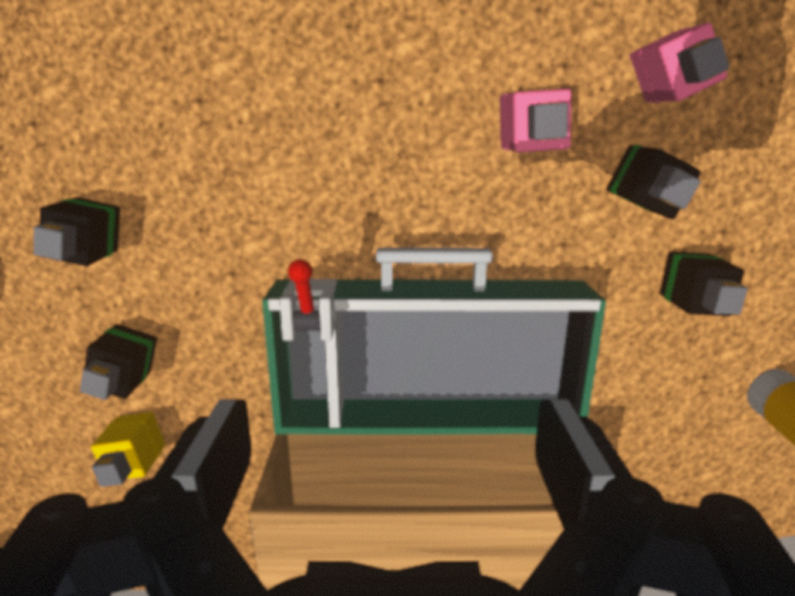

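The divider is now on the left at (333,360), with clear floor between x=367 and x=565. The lever ball is at (300,271), leaning towards the robot. The stems are at (53,241), (97,378), (676,187) and (726,295). I'll fit the pack poses by silhouette.

```bash
cat > packs.py <<'E'
from h import *
from scipy.optimize import minimize
def corners(x,y,a,z0=0):
    b=np.array([[i,j] for i in(-1,1) for j in(-1,1)])
    L=[np.c_[b*25,np.full(4,z)] for z in(0,62)]+[np.c_[b*14,np.full(4,z)] for z in(62,86)]
    P=np.vstack(L);c,s=np.cos(a),np.sin(a)
    return np.c_[P[:,0]*c-P[:,1]*s+x,P[:,0]*s+P[:,1]*c+y,P[:,2]+z0]
def sil(cam,p,z0,S=3):
    m=np.zeros((420*S,560*S),np.uint8);q=(proj(cam,corners(*p,z0))+.5)*S
    for k in(q[:8],q[8:]):cv2.fillConvexPoly(m,cv2.convexHull(k.astype(np.float32)).astype(np.int32),1)
    return m
def mask(im,S=3):
    a=cv2.resize(im,None,fx=S,fy=S,interpolation=cv2.INTER_CUBIC).astype(int)
    r,g,b=a[...,0],a[...,1],a[...,2]
    return ((r-b<22)&(r-b>-40)|(g>r+8)).astype(np.uint8)
def fit(views,x,y,z0=0):
    ms=[(c,mask(i)) for i,c in views]
    def cost(p):
        s=0
        for c,m in ms:
            M=sil(c,p,z0);q=np.argwhere(M)
            if len(q)==0: s+=1;continue
            (u0,v0),(u1,v1)=q.min(0)-30,q.max(0)+30
            A=M[max(u0,0):u1,max(v0,0):v1];B=m[max(u0,0):u1,max(v0,0):v1]
            s+=1-(A&B).sum()/(A|B).sum()
        return s/len(ms)
    best=min((minimize(lambda q:cost((q[0],q[1],q[2]/30)),[x,y,a*30],method='Nelder-Mead',options=dict(initial_simplex=[[x-6,y-6,a*30],[x+8,y,a*30],[x,y+8,a*30],[x,y,a*30+9]],maxiter=70,xatol=.2,fatol=1e-4)) for a in(-.5,0,.5)),key=lambda r:r.fun)
    return np.r_[best.x[:2],best.x[2]/30],best.fun
E
cat > look.py <<'E'
import sys
from packs import *
s=read_state();print(s['clock'],s['eef_pos'],s['tool_rot'])
v=cam('wrist');sc=cam('scene')
for a in sys.argv[1:]:
    x,y=map(float,a.split(','))
    for n,vs in(('w',[v]),('s',[sc]),('ws',[v,sc])):
        p,f=fit(vs,x,y);print(n,p.round(3),round(f,3))
E
time python3 look.py 430,255 540,315 565,-298 425,-298
```

```text
10.6 [436.48848356   6.65700462 385.17073103] [3.139711   0.00812626 3.05049217]
w [429.913 255.54    1.152] 0.161
s [433.583 257.797  -0.676] 0.217
ws [431.397 256.774   1.023] 0.215
w [537.436 315.729   1.209] 0.223
s [ 5.43569e+02  3.15769e+02 -4.52000e-01] 0.263
ws [ 5.39227e+02  3.18370e+02 -3.64000e-01] 0.25
w [ 570.441 -299.484   -0.699] 0.216
s [ 572.115 -297.557    1.342] 0.241
ws [ 5.70540e+02 -2.97852e+02 -2.32000e-01] 0.253
w [ 4.2588e+02 -3.0254e+02 -1.0400e-01] 0.178
s [ 426.145 -299.645    1.402] 0.246
ws [ 4.26264e+02 -3.00326e+02 -1.30000e-01] 0.213
real	0m19.608s
user	0m19.376s
sys	0m0.348s
```

Request:
move_arm:
  rows: "0.095 0.825 0.5 0 0 0.9 -1;0.095 0.825 0.5 0 0 0.9 -1;0.095 0.825 0.5 0 0 0.9 -1;0.095 0.825 0.5 0 0 0.9 -1;0.095 0.825 0.5 0 0 0.9 -1;0.095 0.825 0.5 0 0 0.9 -1;0.095 0.825 0.5 0 0 0.9 -1;0.095 0.825 0.5 0 0 0.9 -1;0.095 0.825 0.5 0 0 0.9 -1;0.095 0.825 0.5 0 0 0.9 -1;0.095 0.825 0.5 0 0 0.9 -1;0.095 0.825 0.5 0 0 0.9 -1"

```text
clock: 11.7
eef_pos: [429.1, 253.0, 229.3]
tool_rot: [-3.138, 0.003, 1.627]
force: [-0.6, 0.7, -0.8]
width: 85.4
gripper_force: 0.0
```

Request:
move_arm:
  rows: "0 0 0 0 0 0.37 -1;0 0 0 0 0 0.37 -1;0 0 0 0 0 0.37 -1;0 0 0 0 0 0.37 -1;0 0 0 0 0 0.37 -1;0 0 0 0 0 0.37 -1;0 0 0 0 0 0.37 -1"

```text
clock: 12.28
eef_pos: [429.4, 253.4, 230.1]
tool_rot: [-3.141, 0.003, 1.054]
force: [-0.3, 0.4, 0.6]
width: 85.7
gripper_force: 0.0
```

```bash
cat > look1.py <<'E'
import sys
from packs import *
x,y=float(sys.argv[1]),float(sys.argv[2]);zg=79
s=read_state();print(s['clock'],s['eef_pos'].round(1),s['tool_rot'].round(3))
v=cam('wrist');p,f=fit([v],x,y);print('pack',p.round(3),round(f,3))
if len(sys.argv)>3:
    im=v[0].copy()
    for q in proj(v[1],corners(*p)): cv2.circle(im,tuple(int(k) for k in q),2,(255,0,0),-1)
    save(im,sys.argv[3],None,1.4)
T=toolT(s);psi=s['tool_rot'][2];
a=p[2]+np.pi/2*np.round((psi-p[2])/(np.pi/2))
print('grasp yaw',a,'rel down',rel([p[0],p[1],zg],[np.pi,0,a],T))
E
python3 look1.py 430 256 p1.png
```

```text
12.2833 [429.4 253.4 230.1] [-3.141e+00  3.000e-03  1.054e+00]
pack [429.336 256.681  -0.455] 0.142
grasp yaw 1.1159069379368642 rel down (array([ 0.011, -0.005,  0.504]), array([-0.   ,  0.002, -0.039]))
```

View pics/p1.png

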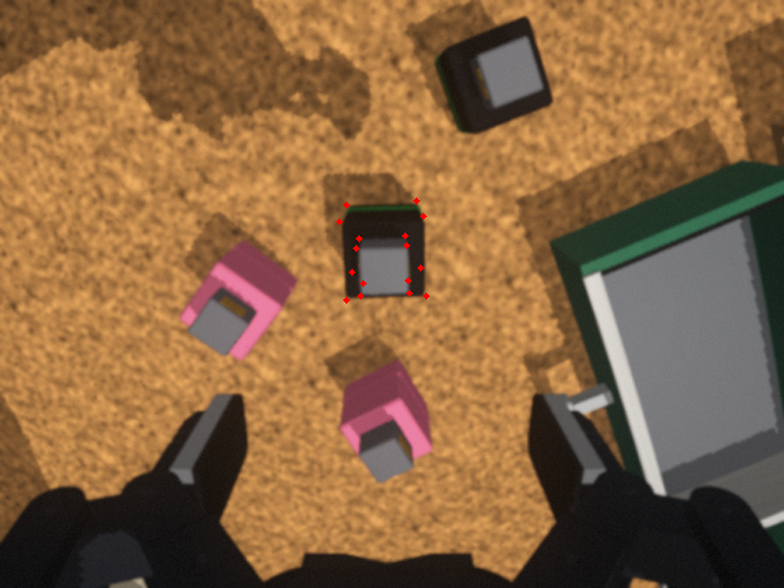

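Close view: the target pack's stem is at (385,270), almost square to the tool. A pink pack's corner at (295,280) is close, so I'll descend with the fingers half open.

Request:
move_arm:
  rows: "0.011 -0.005 0.13 0 0 -0.01 -0.3;0.011 -0.005 0.26 0 0 -0.01 -0.3;0.011 -0.005 0.39 0 0 -0.01 -0.3;0.011 -0.005 0.5 0 0 -0.01 -0.3;0.011 -0.005 0.504 0 0 -0.01 -0.3;0.011 -0.005 0.504 0 0 -0.01 -0.3;0.011 -0.005 0.504 0 0 -0.01 1;0.011 -0.005 0.504 0 0 -0.01 1;0.011 -0.005 0.504 0 0 -0.01 1;0.011 -0.005 0.504 0 0 -0.01 1;0.011 -0.005 0.504 0 0 -0.01 1"

```text
clock: 13.25
eef_pos: [431.5, 258.8, 82.5]
tool_rot: [3.14, -0.004, 1.069]
force: [-1.1, 0.1, 7.8]
width: 26.7
gripper_force: 59.3
```

Request:
move_arm:
  rows: "0 0 -0.1 0 0 0 1;0 0 -0.23 0 0 0 1;0 0 -0.36 0 0 0 1;0 0 -0.4 0 0 0 1;0 0 -0.4 0 0 0 1"

```text
clock: 13.67
eef_pos: [432.6, 259.3, 204.7]
tool_rot: [3.138, -0.008, 1.069]
force: [0.7, 0.5, -3.0]
width: 26.6
gripper_force: 60.7
```

```bash
cat > shift.py <<'E'
from h import *
def shift(name,box,warp=cv2.MOTION_TRANSLATION):
    a=cv2.imread(f'pics/{name}0.png');i,c=cam(name);b=i[:,:,::-1]
    x0,y0,x1,y1=box
    g=lambda k:k[y0:y1,x0:x1,1].astype(np.float32)
    r,M=cv2.findTransformECC(g(a),g(b),np.eye(2,3,dtype=np.float32),warp,(3,100,1e-6),None,3)
    ctr=np.array([(x0+x1)/2,(y0+y1)/2])
    print(name,round(r,3),M[:,2],(atz(c,[ctr+M[:,2]],60)-atz(c,[ctr],60)).round(1))
if __name__=='__main__':
    print(read_state()['clock'],read_state()['eef_pos'])
    for b in((300,188,332,232),(275,205,330,232)):shift('top',b)
    for b in((238,196,262,245),):shift('scene',b)
E
python3 shift.py
```

```text
13.6667 [432.58868083 259.28527734 204.68514212]
top 0.526 [0.8980982 2.1483457] [[-6.3 -2.7  0. ]]Traceback (most recent call last):
  File "shift.py", line 11, in <module>
    for b in((300,188,332,232),(275,205,330,232)):shift('top',b)
                                                  ~~~~~^^^^^^^^^
  File "shift.py", line 6, in shift
    r,M=cv2.findTransformECC(g(a),g(b),np.eye(2,3,dtype=np.float32),warp,(3,100,1e-6),None,3)
        ~~~~~~~~~~~~~~~~~~~~^^^^^^^^^^^^^^^^^^^^^^^^^^^^^^^^^^^^^^^^^^^^^^^^^^^^^^^^^^^^^^^^^
cv2.error: OpenCV(4.12.0) /io/opencv/modules/video/src/ecc.cpp:589: error: (-7:Iterations do not converge) The algorithm stopped before its convergence. The correlation is going to be minimized. Images may be uncorrelated or non-overlapped in function 'findTransformECC'
```

Request:
move_arm:
  rows: "-0.038 0.1 -0.067 0 0 -0.03 1;-0.038 0.23 -0.067 0 0 -0.1 1;-0.038 0.36 -0.067 0 0 -0.18 1;-0.038 0.49 -0.067 0 0 -0.23 1;-0.038 0.6 -0.067 0 0 -0.259 1;-0.038 0.669 -0.067 0 0 -0.259 1;-0.038 0.669 -0.067 0 0 -0.259 1;-0.038 0.669 -0.067 0 0 -0.259 1;-0.038 0.669 -0.067 0 0 -0.259 1"

```text
clock: 14.52
eef_pos: [598.8, 151.8, 218.3]
tool_rot: [-3.137, 0.0, 1.475]
force: [0.1, -0.1, -2.5]
width: 26.5
gripper_force: 60.8
```

Run:
```python
from h import *
import pickle
s=read_state();print(s['clock'],s['eef_pos'],s['tool_rot'],s['force'])
i,c=cam('wrist');save(i,'w5.png',None,1.42);pickle.dump(c,open('c5.pkl','wb'))
```

```text
14.5167 [598.75298963 151.80637225 218.31091129] [-3.13677750e+00  4.82391994e-04  1.47535241e+00] [ 0.07408166 -0.12423818 -2.53748166]
```

View pics/w5.png

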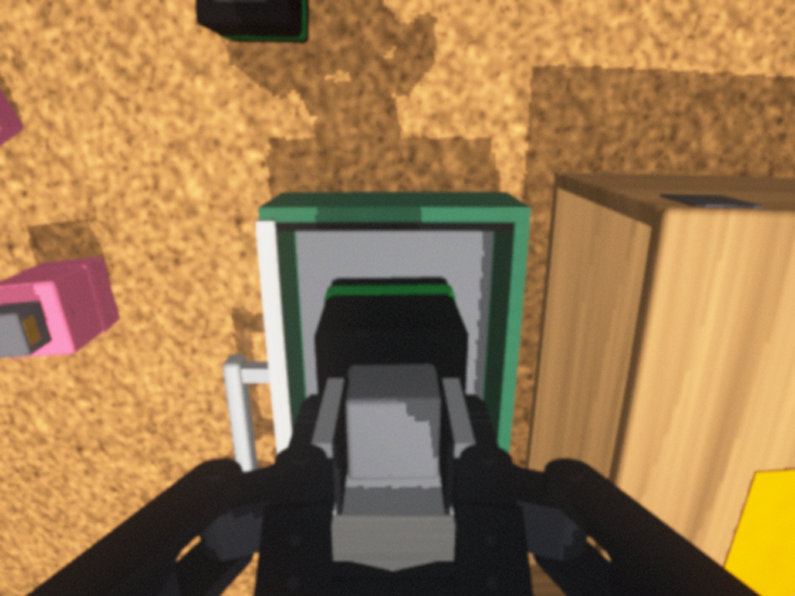

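Run:
```python
from h import *
import pickle
c=pickle.load(open('c5.pkl','rb'));U=lambda p:(np.array(p,float)+.5)/1.42-.5
th=-.0945;R2=np.array([[np.cos(th),-np.sin(th)],[np.sin(th),np.cos(th)]])
pts=[(400,230),(400,208),(400,222),(257,222),(529,222),(263,208),(530,208),(278,222),(513,222),(318,290),(450,290)]
for p in pts:
    P=atz(c,U([p]),75)[0];print(p,P.round(1),'local',((P[:2]-[605.5,179.6])@R2).round(1))
```

```text
(400, 230) [605.  180.1  75. ] local [-0.5  0.4]
(400, 208) [606.1 191.9  75. ] local [-0.5 12.3]
(400, 222) [605.5 184.4  75. ] local [-0.5  4.8]
(257, 222) [528.7 192.1  75. ] local [-77.7   5.2]
(529, 222) [674.7 177.9  75. ] local [69.   4.9]
(263, 208) [533.2 199.2  75. ] local [-73.8  12.7]
(530, 208) [675.3 185.5  75. ] local [69.  12.4]
(278, 222) [540.  190.9  75. ] local [-66.2   5.1]
(513, 222) [666.  178.7  75. ] local [60.3  4.8]
(318, 290) [556.1 150.6  75. ] local [-46.5 -33.6]
(450, 290) [629.8 143.5  75. ] local [ 27.6 -33.7]
```

Request:
move_arm:
  rows: "0.005 0.004 0.1 0 0 0 1;0.005 0.004 0.2 0 0 0 1;0.005 0.004 0.28 0 0 0 1;0.005 0.004 0.33 0 0 0 1;0.005 0.004 0.35 0 0 0 1;0.005 0.004 0.36 0 0 0 1;0.005 0.004 0.36 0 0 0 1;0.005 0.004 0.36 0 0 0 1"

```text
clock: 15.23
eef_pos: [602.6, 153.2, 113.5]
tool_rot: [3.14, -0.001, 1.476]
force: [0.2, -0.1, -2.3]
width: 26.4
gripper_force: 60.8
```

Request:
move_arm:
  rows: "0 -0.008 0.01 0 0 0 1;0 -0.008 0.02 0 0 0 1;0 -0.008 0.03 0 0 0 1;0 -0.008 0.035 0 0 0 1;0 -0.008 0.035 0 0 0 1;0 -0.008 0.035 0 0 0 1"

```text
clock: 15.73
eef_pos: [599.7, 152.9, 102.6]
tool_rot: [3.142, -0.0, 1.475]
force: [-1.8, -0.8, 5.4]
width: 26.7
gripper_force: 61.7
```

Request:
move_arm:
  rows: "0 0 0 0 0 0 -0.3;0 0 0 0 0 0 -0.3;0 0 0 0 0 0 -0.3;0 0 -0.1 0 0 0 -0.3;0 0 -0.23 0 0 0 -0.3;0 0 -0.36 0 0 0 -0.3;0.1 -0.05 -0.43 0 0 0.05 -0.3;0.22 -0.1 -0.43 0 0 0.1 -0.3;0.34 -0.16 -0.43 0 0 0.175 -0.3;0.45 -0.22 -0.43 0 0 0.175 -0.3;0.525 -0.255 -0.43 0 0 0.175 -0.3;0.525 -0.255 -0.43 0 0 0.175 -0.3"

```text
clock: 16.73
eef_pos: [534.8, 325.5, 230.2]
tool_rot: [-3.138, -0.004, 1.211]
force: [1.1, 1.0, 0.4]
width: 55.6
gripper_force: 0.0
```

Request:
move_arm:
  rows: "0 0 0 0 0 0 -0.3;0 0 0 0 0 0 -0.3;0 0 0 0 0 0 -0.3;0 0 0 0 0 0 -0.3"

```text
clock: 17.07
eef_pos: [539.6, 315.0, 231.0]
tool_rot: [3.141, 0.001, 1.197]
force: [0.1, 0.3, -0.5]
width: 55.6
gripper_force: 0.0
```

```bash
python3 look1.py 538 317
```

```text
17.0667 [539.6 315.  231. ] [3.141e+00 1.000e-03 1.197e+00]
pack [ 5.37559e+02  3.17956e+02 -1.16000e-01] 0.159
grasp yaw 1.454531478095727 rel down (array([ 0.007, -0.01 ,  0.507]), array([ 0.   ,  0.   , -0.164]))
```

Request:
move_arm:
  rows: "0.007 -0.01 0.13 0 0 -0.05 -0.3;0.007 -0.01 0.26 0 0 -0.1 -0.3;0.007 -0.01 0.36 0 0 -0.164 -0.3;0.007 -0.01 0.44 0 0 -0.164 -0.3;0.007 -0.01 0.48 0 0 -0.164 -0.3;0.007 -0.01 0.5 0 0 -0.164 -0.3;0.007 -0.01 0.5 0 0 -0.164 -0.3;0.007 -0.01 0.5 0 0 -0.164 -0.3;0.007 -0.01 0.5 0 0 -0.164 -0.3"

```text
clock: 17.87
eef_pos: [537.9, 320.5, 82.6]
tool_rot: [3.139, -0.002, 1.457]
force: [-0.3, 0.3, -0.0]
width: 55.8
gripper_force: 0.0
```

Request:
move_arm:
  rows: "0 0 0 0 0 0 1;0 0 0 0 0 0 1;0 0 0 0 0 0 1;0 0 0 0 0 0 1;0 0 0 0 0 0 1;0 0 0 0 0 0 1"

```text
clock: 18.37
eef_pos: [537.6, 320.6, 82.3]
tool_rot: [3.14, -0.002, 1.458]
force: [-0.2, -0.2, 5.6]
width: 26.9
gripper_force: 60.1
```

Request:
move_arm:
  rows: "0 0 -0.12 0 0 0 1;0 0 -0.25 0 0 0 1;-0.04 0.02 -0.38 0 0 0 1;-0.14 0.06 -0.45 0 0 -0.01 1;-0.26 0.1 -0.475 0 0 -0.01 1;-0.38 0.15 -0.475 0 0 -0.01 1;-0.5 0.2 -0.475 0 0 -0.01 1;-0.6 0.25 -0.475 0 0 -0.01 1;-0.68 0.274 -0.475 0 0 -0.01 1;-0.707 0.274 -0.475 0 0 -0.01 1;-0.707 0.274 -0.475 0 0 -0.01 1;-0.707 0.274 -0.475 0 0 -0.01 1"

```text
clock: 19.37
eef_pos: [593.7, 100.8, 223.2]
tool_rot: [-3.14, -0.001, 1.473]
force: [0.3, 0.4, -1.1]
width: 26.8
gripper_force: 59.9
```

Request:
move_arm:
  rows: "0 0 0.1 0 0 0 1;0 0 0.2 0 0 0 1;0 0 0.28 0 0 0 1;0 0 0.33 0 0 0 1;0 0 0.35 0 0 0 1;0 0 0.37 0 0 0 1;0 0 0.37 0 0 0 1;0 0 0.37 0 0 0 1"

```text
clock: 20.03
eef_pos: [594.8, 100.9, 113.0]
tool_rot: [3.141, -0.001, 1.475]
force: [-0.9, -0.4, -1.1]
width: 26.3
gripper_force: 62.9
```

Request:
move_arm:
  rows: "0 0 0.01 0 0 0 1;0 0 0.02 0 0 0 1;0 0 0.03 0 0 0 1;0 0 0.036 0 0 0 1;0 0 0.036 0 0 0 1;0 0 0.036 0 0 0 1"

```text
clock: 20.53
eef_pos: [594.4, 100.1, 101.9]
tool_rot: [3.141, -0.0, 1.473]
force: [-1.1, 0.3, 1.0]
width: 26.7
gripper_force: 63.3
```

Request:
move_arm:
  rows: "0 0 0 0 0 0 -0.3;0 0 0 0 0 0 -0.3;0 0 0 0 0 0 -0.3;0 0 0 0 0 0 -0.3;0 0 -0.1 0 0 0 -0.3;0 0 -0.23 0 0 0 -0.3;0 0 -0.36 0 0 0 -0.3;-0.1 0 -0.45 0 0 0 -0.3;-0.2 0 -0.47 0 0 0 -0.3;-0.2 0 -0.47 0 0 0 -0.3;-0.2 0 -0.47 0 0 0 -0.3;-0.2 0 -0.47 0 0 0 -0.3"

```text
clock: 21.53
eef_pos: [588.2, 40.7, 242.4]
tool_rot: [-3.141, -0.001, 1.473]
force: [-0.4, 0.3, -0.2]
width: 55.3
gripper_force: 0.0
```

Run:
```python
from packs import *
s=read_state();print(s['clock'],s['eef_pos'].round(1),s['tool_rot'].round(3))
v=cam('wrist');save(v[0],'w6.png',None,1.42)
pad=np.array([602.8,180.1]);th=-.0945
for y in(-30,-82):
    p=pad+y*np.array([.0944,.9955]);q,f=fit([v],p[0],p[1],20)
    d=q[:2]-pad;print('local',d[0]*np.cos(th)+d[1]*np.sin(th),-d[0]*np.sin(th)+d[1]*np.cos(th),q,f)
sc=cam('scene')
for x,y in((570,-298),(426,-300)):print(fit([sc],x,y))
```

```text
21.5333 [588.2  40.7 242.4] [-3.141e+00 -1.000e-03  1.473e+00]
local 45.222321102099976 -19.162051165045106 [ 6.46012428e+02  1.56756295e+02 -8.79501947e-02] 0.23183469573115345
local 11.24152732845385 -46.05199145459369 [ 6.09645931e+02  1.33192740e+02 -9.73636995e-02] 0.41006350477716114
(array([ 5.70862275e+02, -2.97238303e+02, -2.37908592e-01]), np.float64(0.24875951042011246))
(array([ 4.31328366e+02, -3.00195732e+02, -1.53242466e-01]), np.float64(0.24847870182555776))
```

View pics/w6.png

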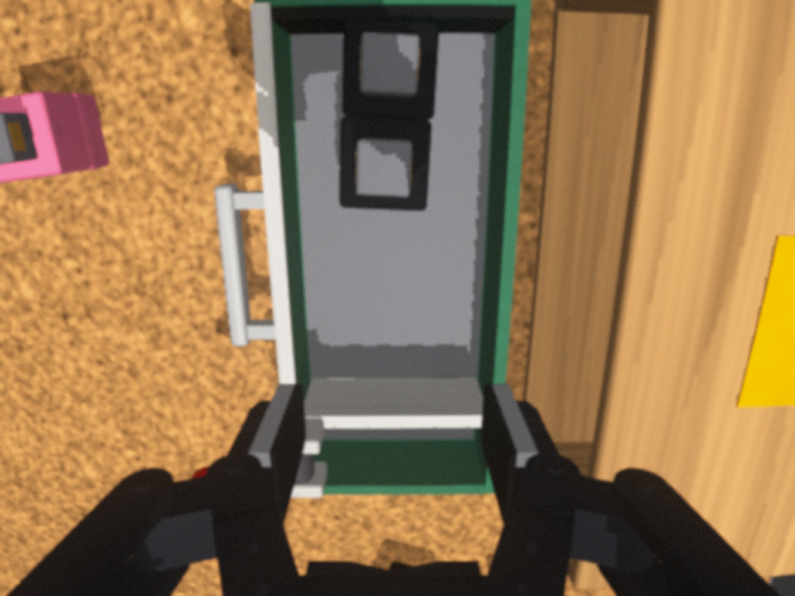

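Both packs stand square in the row next to the pad at (390,65) and (385,165), and the divider face is near row 400. Now the -y packs.

Request:
move_arm:
  rows: "-0.1 0 0 0 0 0 -0.3;-0.23 0 0 0 0 0.02 -0.3;-0.36 0 0 0 0 0.05 -0.3;-0.49 0.02 0 0 0 0.1 -0.3;-0.62 0.04 0 0 0 0.15 -0.3;-0.75 0.05 0 0 0 0.2 -0.3;-0.88 0.05 0 0 0 0.2 -0.3;-0.98 0.05 0 0 0 0.2 -0.3;-0.98 0.05 0 0 0 0.2 -0.3;-0.98 0.05 0 0 0 0.2 -0.3"

```text
clock: 22.47
eef_pos: [574.2, -255.2, 241.6]
tool_rot: [-3.14, 0.001, 1.156]
force: [-0.2, 0.3, 0.1]
width: 55.6
gripper_force: 0.0
```

Request:
move_arm:
  rows: "-0.14 0 0.04 0 0 0 -0.3;-0.14 0 0.04 0 0 0 -0.3;-0.14 0 0.04 0 0 0 -0.3;-0.14 0 0.04 0 0 0 -0.3;-0.14 0 0.04 0 0 0 -0.3;-0.14 0 0.04 0 0 0 -0.3"

```text
clock: 22.97
eef_pos: [559.3, -289.9, 230.6]
tool_rot: [3.142, -0.001, 1.163]
force: [0.6, -0.1, -0.3]
width: 55.4
gripper_force: 0.0
```

```bash
python3 look1.py 570 -298
```

```text
22.9667 [ 559.3 -289.9  230.6] [ 3.142e+00 -1.000e-03  1.163e+00]
pack [ 5.70047e+02 -2.98407e+02 -4.98000e-01] 0.141
grasp yaw 1.0728704796523445 rel down (array([-0.012,  0.044,  0.505]), array([ 0.   , -0.001,  0.057]))
```

Request:
move_arm:
  rows: "-0.012 0.044 0.1 0 0 0.057 -0.3;-0.012 0.044 0.2 0 0 0.057 -0.3;-0.012 0.044 0.3 0 0 0.057 -0.3;-0.012 0.044 0.36 0 0 0.057 -0.3;-0.012 0.044 0.38 0 0 0.057 -0.3;-0.012 0.044 0.38 0 0 0.057 -0.3;-0.012 0.044 0.38 0 0 0.057 -0.3;-0.012 0.044 0.38 0 0 0.057 -0.3"

```text
clock: 23.68
eef_pos: [569.9, -301.4, 118.4]
tool_rot: [3.138, -0.0, 1.07]
force: [0.3, -0.4, 0.7]
width: 55.8
gripper_force: 0.0
```

Request:
move_arm:
  rows: "0.009 -0.004 0.04 0 0 0 -0.3;0.009 -0.004 0.08 0 0 0 -0.3;0.009 -0.004 0.11 0 0 0 -0.3;0.009 -0.004 0.123 0 0 0 -0.3;0.009 -0.004 0.123 0 0 0 -0.3;0.009 -0.004 0.123 0 0 0 1;0.009 -0.004 0.123 0 0 0 1;0.009 -0.004 0.123 0 0 0 1;0.009 -0.004 0.123 0 0 0 1;0.009 -0.004 0.123 0 0 0 1;0.009 -0.004 0.123 0 0 0 1"

```text
clock: 24.6
eef_pos: [569.3, -298.5, 80.3]
tool_rot: [3.14, 0.0, 1.07]
force: [0.1, -1.0, 2.6]
width: 27.0
gripper_force: 58.0
```

Request:
move_arm:
  rows: "0 0 -0.12 0 0 0 1;0 0 -0.25 0 0 0 1;0.05 -0.02 -0.36 0 0 0 1;0.15 -0.07 -0.45 0 0 -0.05 1;0.26 -0.12 -0.482 0 0 -0.1 1;0.38 -0.18 -0.482 0 0 -0.15 1;0.5 -0.235 -0.482 0 0 -0.2 1;0.62 -0.29 -0.482 0 0 -0.258 1;0.74 -0.35 -0.482 0 0 -0.258 1;0.83 -0.39 -0.482 0 0 -0.258 1;0.83 -0.39 -0.482 0 0 -0.258 1;0.83 -0.39 -0.482 0 0 -0.258 1"

```text
clock: 25.6
eef_pos: [585.6, -20.0, 223.8]
tool_rot: [-3.14, -0.001, 1.48]
force: [-0.5, -0.0, -3.1]
width: 27.2
gripper_force: 58.4
```

Request:
move_arm:
  rows: "0.1 -0.003 0 0 0 0.002 1;0.2 -0.005 0 0 0 0.002 1;0.218 -0.005 0 0 0 0.002 1;0.218 -0.005 0 0 0 0.002 1;0.218 -0.005 0.1 0 0 0.002 1;0.218 -0.005 0.2 0 0 0.002 1;0.218 -0.005 0.28 0 0 0.002 1;0.218 -0.005 0.33 0 0 0.002 1;0.218 -0.005 0.36 0 0 0.002 1;0.218 -0.005 0.36 0 0 0.002 1;0.218 -0.005 0.36 0 0 0.002 1"

```text
clock: 26.52
eef_pos: [590.9, 40.3, 116.5]
tool_rot: [3.141, 0.001, 1.47]
force: [-0.3, 0.2, -1.3]
width: 26.7
gripper_force: 58.4
```

Request:
move_arm:
  rows: "0.016 -0.004 0 0 0 0 1;0.016 -0.004 0 0 0 0 1;0.016 -0.004 0.015 0 0 0 1;0.016 -0.004 0.03 0 0 0 1;0.016 -0.004 0.04 0 0 0 1;0.016 -0.004 0.047 0 0 0 1;0.016 -0.004 0.052 0 0 0 1;0.016 -0.004 0.052 0 0 0 1;0.016 -0.004 0.052 0 0 0 1"

```text
clock: 27.27
eef_pos: [589.9, 46.7, 100.6]
tool_rot: [-3.141, 0.0, 1.472]
force: [-0.1, 0.3, -1.5]
width: 27.2
gripper_force: 58.4
```

Request:
move_arm:
  rows: "0 0 0.005 0 0 0 1;0 0 0.008 0 0 0 1;0 0 0.01 0 0 0 1;0 0 0.01 0 0 0 1"

```text
clock: 27.6
eef_pos: [590.4, 46.7, 100.1]
tool_rot: [3.141, -0.001, 1.472]
force: [-3.8, 0.2, 16.0]
width: 27.1
gripper_force: 60.4
```

Request:
move_arm:
  rows: "0 0 0 0 0 0 -0.3;0 0 0 0 0 0 -0.3;0 0 0 0 0 0 -0.3;0 0 0 0 0 0 -0.3;0 0 -0.1 0 0 0 -0.3;0 0 -0.23 0 0 0 -0.3;0 0 -0.36 0 0 0 -0.3;-0.1 0 -0.44 0 0 0 -0.3;-0.22 -0.06 -0.44 0 0 0 -0.3;-0.34 -0.12 -0.44 0 0 0 -0.3;-0.46 -0.17 -0.44 0 0 0 -0.3;-0.46 -0.17 -0.44 0 0 0 -0.3"

```text
clock: 28.6
eef_pos: [520.9, -94.3, 230.2]
tool_rot: [-3.139, 0.005, 1.46]
force: [-0.9, -0.7, 0.3]
width: 55.6
gripper_force: 0.0
```

Request:
move_arm:
  rows: "-0.11 -0.04 0 0 0 0 -0.3;-0.23 -0.08 0 0 0 0 -0.3;-0.35 -0.12 0 0 0 0 -0.3;-0.47 -0.16 0 0 0 0 -0.3;-0.59 -0.21 0 0 0 0 -0.3;-0.7 -0.248 0 0 0 0 -0.3;-0.7 -0.248 0 0 0 0 -0.3;-0.7 -0.248 0 0 0 0 -0.3;-0.7 -0.248 0 0 0 0 -0.3;-0.7 -0.248 0 0 0 0 -0.3"

```text
clock: 29.43
eef_pos: [431.6, -285.6, 229.4]
tool_rot: [-3.141, -0.001, 1.474]
force: [0.6, 0.2, -0.0]
width: 55.6
gripper_force: 0.0
```

```bash
python3 look1.py 426 -300
```

```text
29.4333 [ 431.6 -285.6  229.4] [-3.141e+00 -1.000e-03  1.474e+00]
pack [ 4.25352e+02 -3.01219e+02 -3.91000e-01] 0.135
grasp yaw 1.1799834894502403 rel down (array([-0.054, -0.016,  0.501]), array([-0.   , -0.001,  0.187]))
```

Request:
move_arm:
  rows: "-0.054 -0.016 0 0 0 0.1 -0.3;-0.054 -0.016 0 0 0 0.1 -0.3;-0.054 -0.016 0 0 0 0.1 -0.3;-0.054 -0.016 0 0 0 0.1 -0.3;-0.054 -0.016 0 0 0 0.1 -0.3;-0.054 -0.016 0 0 0 0.1 -0.3"

```text
clock: 29.98
eef_pos: [424.9, -301.9, 229.6]
tool_rot: [-3.142, -0.0, 1.317]
force: [-0.4, 0.2, -0.0]
width: 55.7
gripper_force: 0.0
```

```bash
python3 look1.py 426 -300 p4.png
```

```text
29.9833 [ 424.9 -301.9  229.6] [-3.142 -0.     1.317]
pack [ 4.26515e+02 -3.00090e+02 -3.96000e-01] 0.131
grasp yaw 1.1745122375298505 rel down (array([0.007, 0.004, 0.502]), array([-0.   , -0.   ,  0.091]))
```

View pics/p4.png

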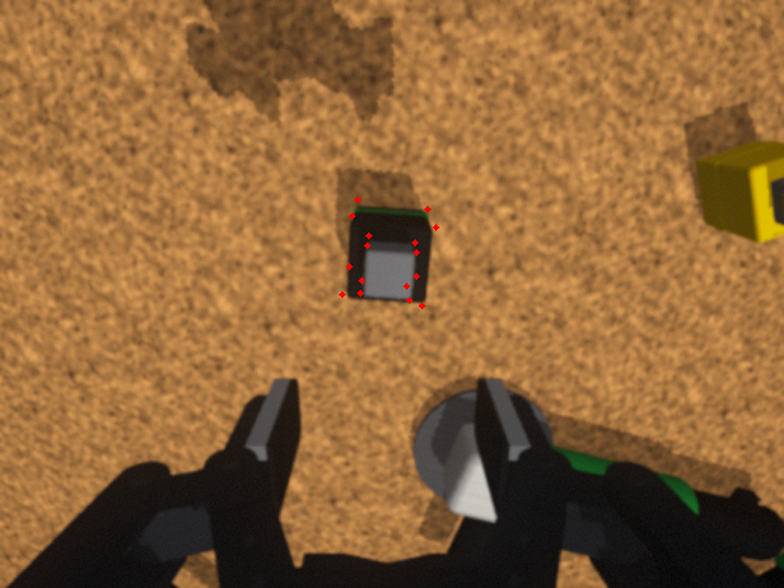

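The pack's front edge (347,297)–(428,300) is only about 2.5° off the tool, so I'll turn slightly and descend. The grinder's disc at (480,440) clears the fingers.

Request:
move_arm:
  rows: "0.007 0.004 0.1 0 0 0.027 -0.3;0.007 0.004 0.2 0 0 0.027 -0.3;0.007 0.004 0.3 0 0 0.027 -0.3;0.007 0.004 0.36 0 0 0.027 -0.3;0.007 0.004 0.38 0 0 0.027 -0.3;0.007 0.004 0.38 0 0 0.027 -0.3;0.007 0.004 0.38 0 0 0.027 -0.3;0.007 0.004 0.38 0 0 0.027 -0.3"

```text
clock: 30.7
eef_pos: [427.0, -301.7, 117.0]
tool_rot: [3.139, 0.001, 1.272]
force: [-0.3, 0.5, 0.1]
width: 55.4
gripper_force: 0.0
```

Request:
move_arm:
  rows: "0.005 0 0.04 0 0 0 -0.3;0.005 0 0.08 0 0 0 -0.3;0.005 0 0.11 0 0 0 -0.3;0.005 0 0.122 0 0 0 -0.3;0.005 0 0.122 0 0 0 -0.3;0.005 0 0.122 0 0 0 1;0.005 0 0.122 0 0 0 1;0.005 0 0.122 0 0 0 1;0.005 0 0.122 0 0 0 1;0.005 0 0.122 0 0 0 1;0.005 0 0.122 0 0 0 1"

```text
clock: 31.62
eef_pos: [426.8, -299.9, 79.9]
tool_rot: [3.14, 0.0, 1.272]
force: [-1.6, 0.5, 5.2]
width: 26.8
gripper_force: 59.5
```

Request:
move_arm:
  rows: "0 0 -0.12 0 0 0 1;0 0 -0.25 0 0 0 1;0.05 0.02 -0.36 0 0 0 1;0.15 0.04 -0.45 0 0 -0.03 1;0.27 0.06 -0.482 0 0 -0.07 1;0.39 0.08 -0.482 0 0 -0.1 1;0.51 0.1 -0.482 0 0 -0.127 1;0.63 0.12 -0.482 0 0 -0.127 1;0.75 0.14 -0.482 0 0 -0.127 1;0.75 0.14 -0.482 0 0 -0.127 1;0.75 0.14 -0.482 0 0 -0.127 1"

```text
clock: 32.53
eef_pos: [533.4, -93.6, 223.1]
tool_rot: [-3.141, -0.001, 1.478]
force: [0.0, -0.8, -2.8]
width: 26.7
gripper_force: 60.6
```

Request:
move_arm:
  rows: "0.1 0.05 0 0 0 0.001 1;0.2 0.1 0 0 0 0.001 1;0.308 0.145 0 0 0 0.001 1;0.308 0.145 0 0 0 0.001 1;0.308 0.145 0 0 0 0.001 1;0.308 0.145 0 0 0 0.001 1;0.308 0.145 0.1 0 0 0.001 1;0.308 0.145 0.2 0 0 0.001 1;0.308 0.145 0.24 0 0 0.001 1;0.308 0.145 0.24 0 0 0.001 1;0.308 0.145 0.24 0 0 0.001 1"

```text
clock: 33.45
eef_pos: [584.5, -11.4, 151.5]
tool_rot: [-3.14, 0.001, 1.467]
force: [-0.0, -0.1, -1.9]
width: 26.8
gripper_force: 60.5
```

Request:
move_arm:
  rows: "0.019 0 0 0 0 -0.005 1;0.019 0 0 0 0 -0.005 1;0.019 0 0.04 0 0 -0.005 1;0.019 0 0.08 0 0 -0.005 1;0.019 0 0.12 0 0 -0.005 1;0.019 0 0.15 0 0 -0.005 1;0.019 0 0.165 0 0 -0.005 1;0.019 0 0.172 0 0 -0.005 1;0.019 0 0.172 0 0 -0.005 1;0.019 0 0.172 0 0 -0.005 1"

```text
clock: 34.28
eef_pos: [585.0, -3.6, 100.0]
tool_rot: [-3.14, -0.0, 1.478]
force: [-3.1, 0.7, 3.4]
width: 26.9
gripper_force: 61.3
```

Request:
move_arm:
  rows: "0 0 0 0 0 0 -0.3;0 0 0 0 0 0 -0.3;0 0 0 0 0 0 -0.3;0 0 0 0 0 0 -0.3;0 0 -0.1 0 0 0 -0.3;0 0 -0.23 0 0 0 -0.3;0 0 -0.36 0 0 0 -0.3;-0.1 -0.13 -0.46 0 0 -0.08 -0.3;-0.1 -0.23 -0.46 0 0 -0.16 -0.3;-0.1 -0.28 -0.46 0 0 -0.24 -0.3;-0.1 -0.28 -0.46 0 0 -0.32 -0.3;-0.1 -0.28 -0.46 0 0 -0.4 -0.3"

```text
clock: 35.28
eef_pos: [498.6, -25.8, 239.0]
tool_rot: [3.14, 0.0, 2.109]
force: [0.6, -0.5, -0.9]
width: 55.4
gripper_force: 0.0
```

Request:
move_arm:
  rows: "0 0 0 0 0 -0.08 -0.3;0 0 0 0 0 -0.16 -0.3;0 0 0 0 0 -0.24 -0.3;0 0 0 0 0 -0.32 -0.3;0 0 0 0 0 -0.4 -0.3;0 0 0 0 0 -0.48 -0.3;0 0 0 0 0 -0.56 -0.3;0 0 0 0 0 -0.6 -0.3;0 0 0 0 0 -0.6 -0.3;0 0 0 0 0 -0.6 -0.3;0 0 0 0 0 -0.6 -0.3"

```text
clock: 36.2
eef_pos: [499.5, -25.8, 238.1]
tool_rot: [-3.142, 0.0, 3.043]
force: [-0.5, 0.0, -0.2]
width: 55.5
gripper_force: 0.0
```

Run:
```python
from h import *
from red import red
s=read_state();print(s['clock'],s['eef_pos'].round(1),s['tool_rot'].round(3))
i,c=cam('wrist');save(i,'w7.png',None,1.42);print(red(i))
x,y,w,h,_=red(i)[0][0];b=(x+w/2-.5,y+w/2-.5);P=atz(c,[b],120)[0];print('ball',P)
import pickle;pickle.dump(c,open('c7.pkl','wb'))
```

```text
36.2 [499.5 -25.8 238.1] [-3.142  0.     3.043]
[([197, 153, 29, 64, 1115], [212.6, 180.9])]
ball [464.82239205 -68.91054351 120.        ]
```

View pics/w7.png

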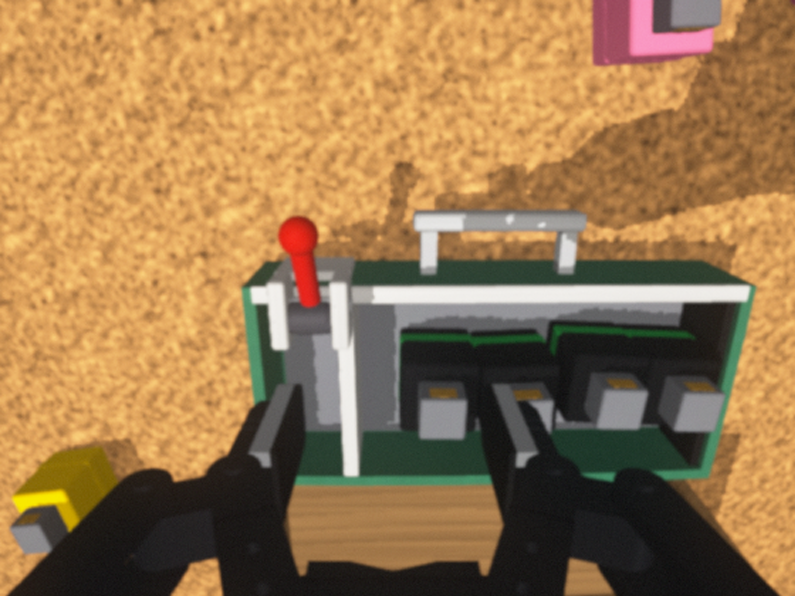

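All four packs are in the row between the pad and the divider, with stems at (443,410), (530,405), (615,398) and (690,402). The left two sit slightly further towards the rear, so I'll measure that.

Run:
```python
from h import *
import pickle
c=pickle.load(open('c7.pkl','rb'));U=lambda p:(np.array(p,float)+.5)/1.42-.5
th=-.0945;R2=np.array([[np.cos(th),-np.sin(th)],[np.sin(th),np.cos(th)]])
L=lambda p,z:((atz(c,U([p]),z)[0,:2]-[602.8,180.1])@R2).round(1)
print('rail front',[L(p,75) for p in((262,287),(500,286),(745,286))])
print('rail back',[L(p,75) for p in((400,301),(740,300))])
print('rear rim',[L(p,75) for p in((400,484),(700,477),(560,480))])
for n,p in dict(P4=(443,438),P3=(540,438),P2=(620,428),P1=(695,430)).items():print(n,'rear stem top',L(p,106))
for n,p in dict(P4=(435,334),P3=(508,334),P2=(590,327),P1=(660,332)).items():print(n,'front bottom',L(p,20))
for n,p in dict(P4=(435,343),P3=(508,340),P2=(590,333),P1=(660,336)).items():print(n,'green top?',L(p,25))
print('div pad side',L((358,430),78),L((355,330),78),'P4 left',L((400,400),82))
```

```text
rail front [array([ -73.8, -294.3]), array([ -73.7, -151. ]), array([-73.2,   4.6])]
rail back [array([ -64.4, -211.1]), array([-64. ,   3.3])]
rear rim [array([  71.7, -211.1]), array([71.7,  5.9]), array([ 70.1, -98.3])]
P4 rear stem top [  12.2 -185.6]
P3 rear stem top [  13.  -126.7]
P2 rear stem top [  7.1 -77.9]
P1 rear stem top [ 10.1 -29.2]
P4 front bottom [ -19.  -184.7]
P3 front bottom [ -18.6 -130.6]
P2 front bottom [-23.7 -69.5]
P1 front bottom [-19.2 -14.7]
P4 green top? [ -14. -185.]
P3 green top? [ -16.  -131.5]
P2 green top? [-21.1 -71. ]
P1 green top? [-18.1 -17. ]
div pad side [  24.9 -238.9] [ -46.8 -238.7] P4 left [-1.000e-01 -2.112e+02]
```

P2 sits about 4 mm towards the front compared with the others. I'll re-centre it by squeezing its stem from a centred tool.

Request:
move_arm:
  rows: "-0.04 0.06 0 0 0 0.08 -0.3;-0.08 0.12 0 0 0 0.16 -0.3;-0.12 0.18 0 0 0 0.24 -0.3;-0.16 0.24 0 0 0 0.32 -0.3;-0.2 0.3 0 0 0 0.4 -0.3;-0.24 0.36 0 0 0 0.48 -0.3;-0.27 0.41 0 0 0 0.56 -0.3;-0.283 0.449 0 0 0 0.64 -0.3;-0.283 0.449 0 0 0 0.72 -0.3;-0.283 0.449 0 0 0 0.8 -0.3;-0.283 0.449 0 0 0 0.88 -0.3;-0.283 0.449 0 0 0 0.95 -0.3"

```text
clock: 37.25
eef_pos: [596.8, 100.7, 238.0]
tool_rot: [-3.142, 0.0, 1.547]
force: [-0.2, -0.6, 0.2]
width: 55.6
gripper_force: 0.0
```

Request:
move_arm:
  rows: "0 0 0.1 0 0 0.048 -0.3;0 0 0.2 0 0 0.048 -0.3;0 0 0.28 0 0 0.048 -0.3;0 0 0.32 0 0 0.048 -0.3;0 0 0.32 0 0 0.048 -0.3;0 0 0.32 0 0 0.048 -0.3;0 0 0.32 0 0 0.048 -0.3"

```text
clock: 37.83
eef_pos: [598.1, 100.3, 143.5]
tool_rot: [3.139, -0.001, 1.478]
force: [0.0, -0.0, 0.3]
width: 55.7
gripper_force: 0.0
```

Request:
move_arm:
  rows: "0 -0.003 0.06 0 0 0 -0.3;0 -0.003 0.11 0 0 0 -0.3;0 -0.003 0.138 0 0 0 -0.3;0 -0.003 0.138 0 0 0 -0.3;0 -0.003 0.138 0 0 0 -0.3;0 -0.003 0.138 0 0 0 1;0 -0.003 0.138 0 0 0 1;0 -0.003 0.138 0 0 0 1;0 -0.003 0.138 0 0 0 1;0 -0.003 0.138 0 0 0 1;0 -0.003 0.138 0 0 0 1"

```text
clock: 38.75
eef_pos: [596.1, 100.4, 101.8]
tool_rot: [3.141, -0.0, 1.478]
force: [-2.4, -0.7, 6.0]
width: 27.5
gripper_force: 57.6
```

Request:
move_arm:
  rows: "0 0 0 0 0 0 -0.3;0 0 0 0 0 0 -0.3;0 0 0 0 0 0 -0.3;0 0 0 0 0 0 -0.3;0 0 -0.1 0 0 0 -0.3;0 0 -0.23 0 0 0 -0.3;0 0 -0.36 0 0 0 -0.3;-0.12 -0.1 -0.46 0 0 -0.08 -0.3;-0.24 -0.18 -0.46 0 0 -0.16 -0.3;-0.34 -0.26 -0.46 0 0 -0.24 -0.3;-0.42 -0.32 -0.46 0 0 -0.32 -0.3;-0.42 -0.34 -0.46 0 0 -0.4 -0.3"

```text
clock: 39.75
eef_pos: [477.6, -22.5, 239.1]
tool_rot: [-3.137, 0.001, 2.1]
force: [-0.6, 0.5, -0.9]
width: 55.7
gripper_force: 0.0
```

Request:
move_arm:
  rows: "0 0 0 0 0 -0.08 -0.3;0 0 0 0 0 -0.16 -0.3;0 0 0 0 0 -0.24 -0.3;0 0 0 0 0 -0.32 -0.3;0 0 0 0 0 -0.4 -0.3;0 0 0 0 0 -0.48 -0.3;0 0 0 0 0 -0.56 -0.3;0 0 0 0 0 -0.6 -0.3;0 0 0 0 0 -0.6 -0.3;0 0 0 0 0 -0.6 -0.3;0 0 0 0 0 -0.6 -0.3"

```text
clock: 40.67
eef_pos: [482.7, -15.8, 238.7]
tool_rot: [-3.142, 0.0, 3.043]
force: [-0.0, 0.1, -0.1]
width: 55.8
gripper_force: 0.0
```

```bash
cat > chk.py <<'E'
from h import *
from red import red
s=read_state();print(s['clock'],s['eef_pos'].round(1),s['tool_rot'].round(3))
i,c=cam('wrist');r=max(red(i),key=lambda q:q[0][4]);print(r)
x,y,w,h,_=r[0];P=atz(c,[(x+w/2-.5,y+w/2-.5)],120)[0];print('ball near-end',P)
th=-.0945;R2=np.array([[np.cos(th),-np.sin(th)],[np.sin(th),np.cos(th)]])
# bright grey stems: local coords on z=106
a=i.astype(int);m=((abs(a[...,0]-a[...,2])<22)&(a.sum(2)>290)&(a.sum(2)<420)).astype(np.uint8)
k,l,st,ce=cv2.connectedComponentsWithStats(m)
for q in range(1,k):
    if 250<st[q,4]<4000:
        x,y,w,h,_=st[q];print(st[q],((atz(c,[ce[q]],106)[0,:2]-[602.8,180.1])@R2).round(1),'rear',((atz(c,[(x+w/2,y+h)],106)[0,:2]-[602.8,180.1])@R2).round(1))
E
python3 chk.py
```

```text
40.6667 [482.7 -15.8 238.7] [-3.142  0.     3.043]
([187, 178, 29, 59, 1045], [202.9, 203.6])
ball near-end [465.44040127 -69.06586791 120.        ]
[283 167 116   3 254] [-126.9 -159.6] rear [-125.6 -158.9]
[ 164  204   69  124 1158] [ -59.7 -271.1] rear [  15.4 -276.3]
[482 219  37 131 260] [-36.4 -13.2] rear [46.1  3.1]
[  7 381  23  20 306] [  98.6 -471.3] rear [ 115.  -476.9]
```

Request:
move_arm:
  rows: "0.038 -0.1 0 0 0 0 -0.5;0.038 -0.182 0 0 0 0 -0.5;0.038 -0.182 0 0 0 0 -0.5;0.038 -0.182 0.13 0 0 0 -0.5;0.038 -0.182 0.26 0 0 0 -0.5;0.038 -0.182 0.37 0 0 0 -0.5;0.038 -0.182 0.409 0 0 0 -0.5;0.038 -0.182 0.409 0 0 0 -0.5;0.038 -0.182 0.409 0 0 0 -0.5"

```text
clock: 41.47
eef_pos: [466.1, -68.6, 115.7]
tool_rot: [-3.142, -0.001, 3.045]
force: [-0.4, -0.2, -0.4]
width: 64.1
gripper_force: 0.0
```

Request:
move_arm:
  rows: "0 0 0 0 0 0 1;0 0 0 0 0 0 1;0 0 0 0 0 0 1;0 0 0 0 0 0 1;0 0 0 0 0 0 1;0 0 0 0 0 0 1"

```text
clock: 41.97
eef_pos: [466.8, -69.0, 117.1]
tool_rot: [-3.142, 0.002, 3.045]
force: [0.9, 0.2, 6.5]
width: 16.7
gripper_force: 58.3
```

Request:
move_arm:
  rows: "0 0.02 0 0 0 0 1;0 0.04 0 0 0 0 1;0 0.06 0 0 0 0 1;0 0.08 0 0 0 0 1;0 0.09 0 0 0 0 1;0 0.095 0 0 0 0 1;0 0.1 0 0 0 0 1;0 0.1 0 0 0 0 1;0 0.1 0 0 0 0 1"

```text
clock: 42.72
eef_pos: [469.5, -39.8, 117.1]
tool_rot: [-3.141, 0.002, 3.045]
force: [-1.6, -1.7, 6.4]
width: 16.5
gripper_force: 58.5
```

Request:
move_arm:
  rows: "0 0.006 0 0 0 0 1;0 0.012 0 0 0 0 1;0 0.018 0 0 0 0 1;0 0.022 0 0 0 0 1;0 0.022 0 0 0 0 1;0 0.022 0 0 0 0 1"

```text
clock: 43.22
eef_pos: [470.1, -34.0, 117.1]
tool_rot: [-3.14, 0.002, 3.044]
force: [-1.5, -3.8, 7.4]
width: 16.7
gripper_force: 58.5
```

Request:
move_arm:
  rows: "0 0.003 0 0 0 0 1;0 0.006 0 0 0 0 1;0 0.009 0 0 0 0 1;0 0.01 0 0 0 0 1;0 0.01 0 0 0 0 1"

```text
clock: 43.63
eef_pos: [470.3, -32.1, 117.1]
tool_rot: [-3.139, 0.002, 3.043]
force: [-0.7, -6.2, 6.3]
width: 16.8
gripper_force: 58.6
```

Request:
move_arm:
  rows: "0 0.003 0 0 0 0 1;0 0.006 0 0 0 0 1;0 0.008 0 0 0 0 1;0 0.008 0 0 0 0 1;0 0.008 0 0 0 0 1"

```text
clock: 44.05
eef_pos: [470.3, -31.3, 117.1]
tool_rot: [-3.137, 0.001, 3.042]
force: [-2.1, -10.3, 7.5]
width: 16.6
gripper_force: 58.7
```

Request:
move_arm:
  rows: "0 0.003 0 0 0 0 1;0 0.006 0 0 0 0 1;0 0.008 0 0 0 0 1;0 0.008 0 0 0 0 1;0 0.008 0 0 0 0 1"

```text
clock: 44.47
eef_pos: [470.3, -30.9, 117.1]
tool_rot: [-3.135, 0.001, 3.04]
force: [-1.0, -15.5, 7.1]
width: 16.6
gripper_force: 58.8
```

The row is snug: the force climbs with no further motion. With pressure held, I'll swing the lever over slowly.

Request:
move_arm:
  rows: "-0.01 0 -0.015 0 0 0 1;-0.021 0 -0.029 0 0 0 1;-0.034 0 -0.042 0 0 0 1;-0.048 0 -0.054 0 0 0 1;-0.063 0 -0.063 0 0 0 1;-0.08 0 -0.072 0 0 0 1;-0.097 0 -0.078 0 0 0 1;-0.114 0 -0.083 0 0 0 1;-0.132 0 -0.086 0 0 0 1;-0.15 0 -0.087 0 0 0 1;-0.15 0 -0.087 0 0 0 1"

```text
clock: 45.38
eef_pos: [516.6, -28.5, 142.4]
tool_rot: [3.141, 0.002, 3.046]
force: [-0.6, 0.2, -0.9]
width: -0.1
gripper_force: 0.0
```

Request:
move_arm:
  rows: "0 0 -0.13 0 0 0 1;0 0 -0.25 0 0 0 1;0 0 -0.29 0 0 0 1;0.08 0 -0.29 0 0 0 1;0.08 0 -0.29 0 0 0 1;0.08 0 -0.29 0 0 0 1;0.08 0 -0.29 0 0 0 1"

```text
clock: 45.97
eef_pos: [491.4, -26.4, 229.0]
tool_rot: [3.141, 0.0, 3.046]
force: [0.8, 0.1, -0.1]
width: -0.1
gripper_force: 0.0
```

```bash
cat > mask.py <<'E'
from h import *
s=read_state();print(s['clock'],s['eef_pos'].round(1),s['tool_rot'].round(3))
i,c=cam('wrist');a=i.astype(int);m=(a[...,0]>80)&(a[...,1]<.5*a[...,0])&(a[...,2]<.5*a[...,0])
k,l,st,ce=cv2.connectedComponentsWithStats(m.astype(np.uint8));j=1+np.argmax(st[1:,4]);m=l==j;print(st[j])
w=m.sum(1);rows=np.where(w>0)[0];print([(r,int(w[r]),round(np.where(m[r])[0].mean(),1)) for r in rows[::5]])
cx=np.where(m)[1].mean()
for z in(94,120,135,146):print(z,atz(c,[(cx,rows[0]),(cx,rows[0]+14),(cx,rows[-1]-14),(cx,rows[-1])],z)[:,:2].round(0).tolist())
E
python3 mask.py; python3 - <<'E'
E
```

```text
45.9667 [491.4 -26.4 229. ] [3.141 0.    3.046]
[250 185  30  48 965]
[(np.int64(185), 12, np.float64(265.5)), (np.int64(190), 25, np.float64(265.0)), (np.int64(195), 29, np.float64(265.0)), (np.int64(200), 29, np.float64(265.0)), (np.int64(205), 27, np.float64(265.0)), (np.int64(210), 21, np.float64(265.0)), (np.int64(215), 15, np.float64(266.0)), (np.int64(220), 14, np.float64(266.5)), (np.int64(225), 14, np.float64(266.5)), (np.int64(230), 12, np.float64(266.5))]
94 [[478.0, -34.0], [489.0, -35.0], [505.0, -37.0], [516.0, -38.0]]
120 [[471.0, -33.0], [481.0, -34.0], [495.0, -35.0], [506.0, -36.0]]
135 [[467.0, -32.0], [476.0, -33.0], [489.0, -34.0], [499.0, -35.0]]
146 [[464.0, -31.0], [473.0, -32.0], [485.0, -33.0], [495.0, -34.0]]
```

Request:
move_arm:
  rows: "0.1 -0.026 0 0 0 0 1;0.166 -0.026 0 0 0 0 1;0.166 -0.026 0 0 0 0 1;0.166 -0.026 0.12 0 0 0 1;0.166 -0.026 0.24 0 0 0 1;0.166 -0.026 0.33 0 0 0 1;0.166 -0.026 0.33 0 0 0 1;0.166 -0.026 0.33 0 0 0 1;0.166 -0.026 0.33 0 0 0 1"

```text
clock: 46.77
eef_pos: [442.2, -29.6, 130.8]
tool_rot: [3.141, 0.001, 3.045]
force: [0.2, -0.5, 0.2]
width: -0.5
gripper_force: 0.0
```

Request:
move_arm:
  rows: "-0.03 0 0 0 0 0 1;-0.06 0 0 0 0 0 1;-0.09 0 0 0 0 0 1;-0.12 0 0 0 0 0 1;-0.15 0 0 0 0 0 1;-0.18 0 0 0 0 0 1;-0.21 0 0 0 0 0 1;-0.24 0 0 0 0 0 1;-0.27 0 0 0 0 0 1;-0.3 0 0 0 0 0 1;-0.32 0 0 0 0 0 1;-0.32 0 0 0 0 0 1"

```text
clock: 47.77
eef_pos: [537.2, -38.8, 131.4]
tool_rot: [3.141, -0.0, 3.045]
force: [-4.3, 0.4, 3.5]
width: -0.1
gripper_force: 2.0
```

Lift and look.

Request:
move_arm:
  rows: "0 0 -0.13 0 0 0 1;0 0 -0.25 0 0 0 1;0 0 -0.36 0 0 0 1;0.1 0 -0.36 0 0 0 1;0.1 0.1 -0.36 0 0 0 1;0.1 0.1 -0.36 0 0 0 1;0.1 0.1 -0.36 0 0 0 1;0.1 0.1 -0.36 0 0 0 1"

```text
clock: 48.43
eef_pos: [510.8, -6.5, 239.1]
tool_rot: [-3.142, 0.003, 3.046]
force: [-1.5, -1.0, 0.8]
width: 0.4
gripper_force: 0.0
```

```bash
python3 mask.py
python3 - <<'E'
from h import *
i,c=cam('wrist');save(i,'w8.png',None,1.42)
E
```

```text
48.4333 [510.8  -6.5 239.1] [-3.142e+00  3.000e-03  3.046e+00]
[224 265  26  30 532]
[(np.int64(265), 5, np.float64(237.0)), (np.int64(270), 21, np.float64(237.0)), (np.int64(275), 25, np.float64(237.0)), (np.int64(280), 23, np.float64(236.0)), (np.int64(285), 18, np.float64(235.5)), (np.int64(290), 14, np.float64(236.5))]
94 [[568.0, -47.0], [582.0, -49.0], [583.0, -49.0], [597.0, -51.0]]
120 [[555.0, -42.0], [567.0, -44.0], [568.0, -44.0], [581.0, -46.0]]
135 [[547.0, -40.0], [559.0, -41.0], [559.0, -41.0], [571.0, -43.0]]
146 [[541.0, -38.0], [552.0, -39.0], [553.0, -39.0], [564.0, -41.0]]
```

View pics/w8.png

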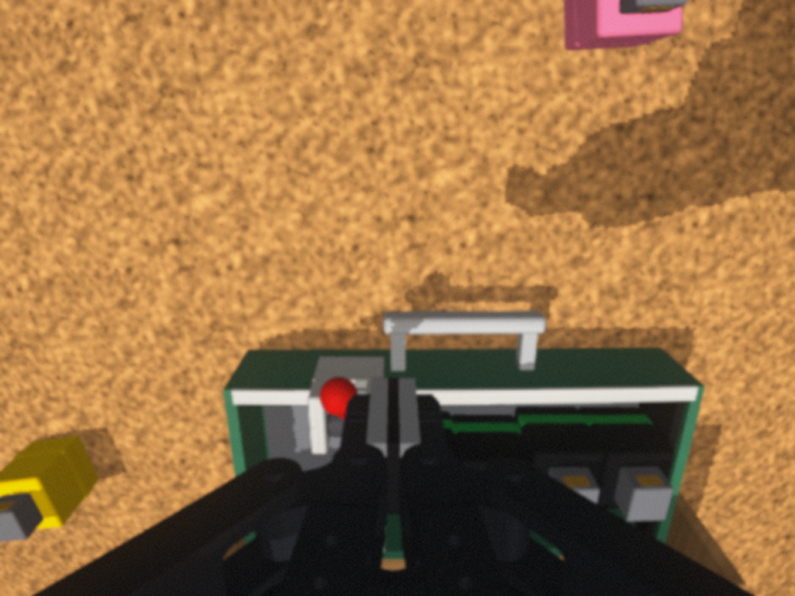

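The tray slid in while the lever moved only part of the way. The ball is at (338,397), roughly in line with the camera ray, and the handle is now at row 323. I'll compute where things stand.

Run:
```python
from h import *
import pickle
U=lambda p:(np.array(p,float)+.5)/1.42-.5
i,c=cam('wrist')
print('rail front now',atz(c,U([(300,389),(500,388),(690,387)]),75).round(1), 'was',atz(pickle.load(open('c7.pkl','rb')),U([(262,287),(745,286)]),75).round(1))
t=read_state();print(t['eef_pos'],t['tool_rot'])
a=i.astype(int);m=(a[...,0]>80)&(a[...,1]<.5*a[...,0])&(a[...,2]<.5*a[...,0])
x0=atz(c,U([(338,389)]),75)[0];
for sh in(0,):
  # pivot: local x -69 -> 4.5mm behind the rail front edge
  piv=np.array([x0[0]+4.7,x0[1]-.4,94]);print('pivot',piv)
  for ph in range(-60,61,10):
    r=np.radians(ph);b=piv+52*np.array([np.sin(r)*.9955,-np.sin(r)*.0944,np.cos(r)]);print(ph,b.round(0),proj(c,[b])[0].round(1))
print('obs ball ctr approx (237,278)')
```

```text
rail front now [[583.8 -75.7  75. ]
 [595.9  53.5  75. ]
 [609.5 181.3  75. ]] was [[ 501.6 -105.9   75. ]
 [ 530.3  191.6   75. ]]
[510.02926373  -7.12989017 238.27603909] [-3.14120242e+00  7.19521574e-04  3.04402375e+00]
pivot [590.84440621 -51.44646088  94.        ]
-60 [546. -47. 120.] [229.7 256.5]
-50 [551. -48. 127.] [228.8 267.2]
-40 [558. -48. 134.] [228.2 279. ]
-30 [565. -49. 139.] [227.8 291.5]
-20 [573. -50. 143.] [227.8 304. ]
-10 [582. -51. 145.] [228.  315.9]
0 [591. -51. 146.] [228.6 326.6]
10 [600. -52. 145.] [229.3 335.8]
20 [609. -53. 143.] [230.3 343. ]
30 [617. -54. 139.] [231.5 348.2]
40 [624. -55. 134.] [232.7 351.1]
50 [630. -55. 127.] [234.  351.9]
60 [636. -56. 120.] [235.2 350.7]
obs ball ctr approx (237,278)
```

The lever is still at about -41° because the tray slid in roughly 79 mm under the slow push. A fast flick should beat the tray's inertia, so I'll line up behind the ball with a run-up.

Request:
move_arm:
  rows: "0.124 -0.098 0 0 0 0 1;0.124 -0.098 0 0 0 0 1;0.124 -0.098 0.1 0 0 0 1;0.124 -0.098 0.2 0 0 0 1;0.124 -0.098 0.3 0 0 0 1;0.124 -0.098 0.361 0 0 0 1;0.124 -0.098 0.361 0 0 0 1;0.124 -0.098 0.361 0 0 0 1;0.124 -0.098 0.361 0 0 0 1"

```text
clock: 49.33
eef_pos: [470.6, -32.2, 130.6]
tool_rot: [-3.142, 0.001, 3.045]
force: [-0.3, -0.6, -0.0]
width: 0.1
gripper_force: 0.0
```

Request:
move_arm:
  rows: "-0.5 0 0 0 0 0 1;-0.5 0 0 0 0 0 1;-0.5 0 0 0 0 0 1;-0.5 0 0 0 0 0 1;-0.5 0 0 0 0 0 1"

```text
clock: 49.75
eef_pos: [622.9, -46.8, 131.1]
tool_rot: [3.141, 0.004, 3.045]
force: [1.9, -0.4, 1.5]
width: 0.1
gripper_force: 0.0
```

Request:
move_arm:
  rows: "0.05 0 -0.1 0 0 0 1;0.1 0 -0.2 0 0 0 1;0.2 0 -0.3 0 0 0 1;0.25 0.1 -0.36 0 0 0 1;0.25 0.15 -0.36 0 0 0 1;0.25 0.15 -0.36 0 0 0 1;0.25 0.15 -0.36 0 0 0 1;0.25 0.15 -0.36 0 0 0 1"

```text
clock: 50.42
eef_pos: [548.5, 4.6, 238.4]
tool_rot: [-3.141, 0.001, 3.045]
force: [0.3, -1.0, -0.1]
width: -0.3
gripper_force: 0.0
```

```bash
cat > lev.py <<'E'
from h import *
th=-.0945
s=read_state();print(s['clock'],s['eef_pos'].round(1),s['tool_rot'].round(3))
i,c=cam('wrist');a=i.astype(int)
m=((a[...,0]>80)&(a[...,1]<.5*a[...,0])&(a[...,2]<.5*a[...,0])).astype(np.uint8)
k,l,st,ce=cv2.connectedComponentsWithStats(m);j=1+np.argmax(st[1:,4]);print('red',st[j]);mm=l==j
print([(int(r),int(mm[r].sum()),round(np.where(mm[r])[0].mean())) for r in np.where(mm.any(1))[0][::5]])
# front rail top (bright white) per column
for col in range(60,520,20):
    w=np.where((a[:330,col].min(1)>150)&(a[:330,col].max(1)-a[:330,col].min(1)<40))[0]
    if len(w)>4:
        P=atz(c,[(col,w[-1]+.5),(col,w[0]-.5)],75);print(col,w[0],w[-1],len(w),P[:,:2].round(1).tolist(),end=' | ')
E
python3 lev.py
```

```text
50.4167 [548.5   4.6 238.4] [-3.141e+00  1.000e-03  3.045e+00]
red [217 277  16  54 685]
[(277, 3, 226), (282, 8, 226), (287, 12, 226), (292, 14, 226), (297, 14, 226), (302, 15, 225), (307, 14, 224), (312, 14, 224), (317, 14, 224), (322, 15, 224), (327, 12, 222)]
160 268 277 10 [[621.7, -112.5], [611.3, -110.2]] | 180 268 278 11 [[624.4, -93.8], [613.0, -91.6]] | 200 272 305 32 [[655.2, -80.3], [618.8, -73.8]] | 240 260 299 33 [[652.0, -41.1], [610.0, -35.4]] | 260 218 237 20 [[590.1, -14.9], [571.4, -12.7]] | 280 218 227 10 [[582.4, 3.6], [573.1, 4.5]] | 300 218 277 20 [[633.7, 17.2], [574.8, 21.7]] | 320 218 278 21 [[636.6, 35.6], [576.5, 39.0]] | 340 218 278 21 [[638.5, 54.0], [578.2, 56.3]] | 360 217 277 43 [[639.4, 72.6], [579.0, 73.7]] | 380 267 277 11 [[641.4, 91.3], [629.8, 91.2]] | 400 267 277 11 [[643.5, 110.1], [631.8, 109.8]] | 420 267 276 10 [[644.5, 129.0], [633.9, 128.6]] | 440 267 275 9 [[645.6, 148.2], [636.0, 147.6]] | 460 266 275 10 [[647.9, 167.7], [637.1, 166.8]] |
```

Request:
move_arm:
  rows: "-0.1 0.1 -0.05 0 0 0 1;-0.23 0.1 -0.1 0 0 0 1;-0.26 0.1 -0.1 0 0 0 1;-0.26 0.1 -0.1 0 0 0 1;-0.26 0.1 -0.1 0 0 0 1;-0.26 0.1 -0.1 0 0 0 1;-0.26 0.1 -0.1 0 0 0 1"

```text
clock: 51.05
eef_pos: [627.7, 27.4, 267.0]
tool_rot: [-3.141, -0.003, 3.045]
force: [0.5, -0.5, -0.7]
width: 0.2
gripper_force: 0.0
```

```bash
cat >> lev.py <<'E'
print()
col=400;w=np.where((a[:330,col].min(1)>150)&(a[:330,col].max(1)-a[:330,col].min(1)<40))[0]
F=atz(c,[(col,w[0]-.5)],75)[0]
for it in range(3):
    yy=ce[j]
    b=atz(c,[yy],115)[0]; pv=np.array([F[0]+(b[1]-F[1])*.0949+4.3,b[1],94])
print('pivot',pv.round(1),'tray in by',F[0]-(530.3-(191.6-F[1])*.0965))
for ph in range(20,71,10):
    r=np.radians(ph);B=pv+52*np.array([np.sin(r)*.9955,-np.sin(r)*.0944,np.cos(r)]);q=proj(c,[B,pv,B+[10,0,0]]).round(1);print(ph,B.round(0),q[0],q[1])
E
python3 lev.py
```

```text
51.05 [627.7  27.4 267. ] [-3.141e+00 -3.000e-03  3.045e+00]
red [ 173  183   26   75 1135]
[(183, 5, 191), (188, 8, 190), (193, 13, 191), (198, 14, 190), (203, 13, 190), (208, 13, 189), (213, 13, 189), (218, 14, 188), (223, 15, 188), (228, 15, 187), (233, 14, 186), (238, 20, 186), (243, 24, 186), (248, 24, 186), (253, 19, 185)]
120 179 190 12 [[620.6, -120.7], [609.2, -118.0]] | 140 179 189 11 [[621.6, -101.3], [611.2, -99.0]] | 160 179 190 12 [[624.5, -82.5], [613.1, -80.1]] | 200 167 211 26 [[648.7, -48.3], [605.8, -41.1]] | 220 181 282 76 [[726.5, -41.1], [620.7, -24.9]] | 240 132 189 24 [[631.0, -7.7], [578.3, -0.8]] | 260 132 189 24 [[632.8, 10.8], [580.1, 16.8]] | 280 132 200 30 [[645.3, 28.2], [581.9, 34.3]] | 300 132 200 26 [[647.1, 46.8], [583.6, 51.8]] | 320 132 190 28 [[639.2, 66.0], [585.2, 69.3]] | 340 178 191 14 [[642.0, 84.5], [628.6, 85.1]] | 360 178 190 13 [[642.8, 103.1], [630.4, 103.4]] | 380 178 190 13 [[644.6, 121.8], [632.1, 121.9]] | 400 178 190 13 [[646.4, 140.7], [633.9, 140.6]] | 420 179 188 10 [[646.2, 159.7], [636.6, 159.4]] | 440 178 188 11 [[648.1, 178.9], [637.3, 178.5]] | 
pivot [620.  -50.5  94. ] tray in by 108.47835577927844
20 [638. -52. 143.] [174.7 227.9] [187.8 188.1]
30 [646. -53. 139.] [177.1 235.8] [187.8 188.1]
40 [653. -54. 134.] [179.7 241.8] [187.8 188.1]
50 [660. -54. 127.] [182.4 245.8] [187.8 188.1]
60 [665. -55. 120.] [185.1 247.7] [187.8 188.1]
70 [669. -55. 112.] [187.8 247.7] [187.8 188.1]
```

The lever is now leaning away at about 50–60°. I'll press the ball down from above so it sits fully against the stop.

Request:
move_arm:
  rows: "-0.1 -0.1 0.03 0 0 0 1;-0.146 -0.22 0.06 0 0 0 1;-0.146 -0.26 0.1 0 0 0 1;-0.146 -0.26 0.2 0 0 0 1;-0.146 -0.26 0.3 0 0 0 1;-0.146 -0.26 0.36 0 0 0 1;-0.146 -0.26 0.39 0 0 0 1;-0.146 -0.26 0.39 0 0 0 1;-0.146 -0.26 0.39 0 0 0 1"

```text
clock: 51.85
eef_pos: [664.7, -53.8, 150.8]
tool_rot: [-3.142, -0.001, 3.045]
force: [-0.3, -0.1, 0.1]
width: -0.1
gripper_force: 0.0
```

Request:
move_arm:
  rows: "0 0 0.01 0 0 0 1;0 0 0.02 0 0 0 1;0 0 0.028 0 0 0 1;0 0 0.036 0 0 0 1;0 0 0.036 0 0 0 1"

```text
clock: 52.27
eef_pos: [668.8, -53.9, 143.4]
tool_rot: [3.141, 0.009, 3.045]
force: [1.4, -0.3, 10.8]
width: 0.3
gripper_force: 5.5
```

Request:
move_arm:
  rows: "0 0 -0.1 0 0 0 1;0 0.05 -0.2 0 0 0 1;0.08 0.1 -0.3 0 0 0 1;0.16 0.2 -0.4 0 0 0 1;0.2 0.28 -0.46 0 0 0 1;0.2 0.28 -0.46 0 0 0 1;0.2 0.28 -0.46 0 0 0 1;0.2 0.28 -0.46 0 0 0 1;0.2 0.28 -0.46 0 0 0 1"

```text
clock: 53.02
eef_pos: [613.3, 34.0, 277.1]
tool_rot: [-3.14, -0.002, 3.044]
force: [-0.4, -0.4, -0.2]
width: -0.0
gripper_force: 0.0
```

```bash
python3 lev.py | tail -8
python3 - <<'E'
from h import *
i,c=cam('wrist');g=i.astype(int)
th=-.0945;Rm=np.array([[np.cos(th),-np.sin(th)],[np.sin(th),np.cos(th)]]);pad=np.array([710.8,169.9])
# sample along y at local x=-15,z=82 and x=-40 z=78
for lx,z in((-40,78),(-18,80),(-10,82)):
    ys=np.arange(-250,12,2.);P=np.c_[(np.c_[np.full(len(ys),lx),ys]@Rm.T)+pad,np.full(len(ys),z)]
    q=proj(c,P);v=[int(g[int(round(b)),int(round(a))].sum()/3) if 0<=b<419.5 and 0<=a<559.5 else -1 for a,b in q]
    print(lx,z,[(int(y),k) for y,k in zip(ys,v) if y<-150 or y>-20])
    print('   px',q[[0,-1]].round(0).tolist())
E
```

```text
120 191 201 11 [[619.7, -121.9], [608.6, -119.2]] | 140 191 201 11 [[621.7, -101.8], [610.7, -99.4]] | 160 191 201 11 [[623.7, -82.0], [612.7, -79.7]] | 180 182 204 9 [[628.7, -62.9], [605.9, -58.6]] | 200 180 220 37 [[647.0, -46.2], [605.9, -39.2]] | 220 147 291 45 [[728.9, -38.8], [576.9, -15.6]] | 240 145 201 24 [[631.4, -4.2], [576.9, 3.0]] | 260 145 206 27 [[638.4, 14.5], [578.8, 21.3]] | 280 145 205 25 [[639.3, 33.9], [580.6, 39.6]] | 300 145 202 24 [[638.2, 53.4], [582.4, 57.8]] | 320 145 201 48 [[639.1, 72.7], [584.2, 76.1]] | 340 190 201 12 [[641.0, 92.0], [628.9, 92.5]] | 360 190 202 13 [[643.9, 111.3], [630.8, 111.7]] | 380 190 201 12 [[644.8, 130.9], [632.6, 131.0]] | 400 190 201 12 [[646.7, 150.5], [634.5, 150.4]] | 420 190 199 10 [[646.6, 170.3], [636.4, 170.0]] | 
pivot [619.9 -48.6  94. ] tray in by 108.16676434083183
20 [638. -50. 143.] [175.9 240. ] [188.2 200.5]
30 [646. -51. 139.] [178.1 247.3] [188.2 200.5]
40 [653. -52. 134.] [180.6 252.7] [188.2 200.5]
50 [660. -52. 127.] [183.2 256.2] [188.2 200.5]
60 [665. -53. 120.] [185.8 257.7] [188.2 200.5]
70 [669. -53. 
[... 1760 characters left out ...]
, (-234, 77), (-232, 74), (-230, 70), (-228, 61), (-226, 57), (-224, 73), (-222, 92), (-220, 95), (-218, 95), (-216, 96), (-214, 96), (-212, 114), (-210, 161), (-208, 165), (-206, 163), (-204, 166), (-202, 144), (-200, 51), (-198, 32), (-196, 32), (-194, 34), (-192, 43), (-190, 61), (-188, 63), (-186, 62), (-184, 64), (-182, 64), (-180, 65), (-178, 66), (-176, 63), (-174, 66), (-172, 64), (-170, 65), (-168, 62), (-166, 58), (-164, 56), (-162, 35), (-160, 25), (-158, 26), (-156, 27), (-154, 18), (-152, 25), (-18, 69), (-16, 68), (-14, 69), (-12, 63), (-10, 58), (-8, 42), (-6, 30), (-4, 29), (-2, 33), (0, 36), (2, 58), (4, 71), (6, 71), (8, 71), (10, 78)]
   px [[173.0, 254.0], [431.0, 253.0]]
```

The divider plate reads -211 to -201 mm and P4's body begins right there, so the row is snug. The pad end is near 0 and the lever is at its stop. Now I'll push the tray shut by its handle.

Request:
move_arm:
  rows: "0.1 0.014 0 0 0 0 1;0.2 0.014 0 0 0 0 1;0.216 0.014 0.1 0 0 0 1;0.216 0.014 0.22 0 0 0 1;0.216 0.014 0.34 0 0 0 1;0.216 0.014 0.46 0 0 0 1;0.216 0.014 0.58 0 0 0 1;0.216 0.014 0.68 0 0 0 1;0.216 0.014 0.73 0 0 0 1;0.216 0.014 0.75 0 0 0 1;0.216 0.014 0.75 0 0 0 1;0.216 0.014 0.75 0 0 0 1"

```text
clock: 54.12
eef_pos: [550.0, 45.6, 53.1]
tool_rot: [-3.141, 0.0, 3.045]
force: [1.1, -0.3, 1.7]
width: -0.1
gripper_force: 0.0
```

Request:
move_arm:
  rows: "-0.02 0 0 0 0 0 1;-0.04 0 0 0 0 0 1;-0.06 0 0 0 0 0 1;-0.08 0 0 0 0 0 1;-0.1 0 0 0 0 0 1;-0.12 0 0 0 0 0 1;-0.14 0 0 0 0 0 1;-0.16 0 0 0 0 0 1;-0.18 0 0 0 0 0 1;-0.2 0 0 0 0 0 1;-0.22 0 0 0 0 0 1;-0.24 0 0 0 0 0 1"

```text
clock: 55.12
eef_pos: [617.6, 39.6, 53.0]
tool_rot: [-3.141, -0.009, 3.046]
force: [-8.5, 0.4, 7.3]
width: 0.0
gripper_force: 4.4
```

Request:
move_arm:
  rows: "-0.02 0 0 0 0 0 1;-0.035 0 0 0 0 0 1;-0.05 0 0 0 0 0 1;-0.06 0 0 0 0 0 1;-0.07 0 0 0 0 0 1;-0.08 0 0 0 0 0 1;-0.085 0 0 0 0 0 1;-0.09 0 0 0 0 0 1;-0.09 0 0 0 0 0 1"

```text
clock: 55.87
eef_pos: [644.4, 37.0, 53.0]
tool_rot: [-3.141, -0.009, 3.046]
force: [-8.8, 2.1, 7.2]
width: 0.0
gripper_force: 4.4
```

Request:
move_arm:
  rows: "-0.01 0 0 0 0 0 1;-0.015 0 0 0 0 0 1;-0.02 0 0 0 0 0 1;-0.02 0 0 0 0 0 1;-0.02 0 0 0 0 0 1"

```text
clock: 56.28
eef_pos: [644.6, 37.0, 52.7]
tool_rot: [-3.14, -0.02, 3.046]
force: [-20.0, 1.8, 15.4]
width: -0.2
gripper_force: 10.2
```

The tray has hit its stop: 20 N with no further motion. I'll retreat and verify.

Request:
move_arm:
  rows: "0.03 0 0 0 0 0 1;0.1 0 0 0 0 0 1;0.2 0 0 0 0 0 1;0.3 0 -0.1 0 0 0 1;0.35 0 -0.22 0 0 0 1;0.35 0 -0.36 0 0 0 1;0.35 0 -0.5 0 0 0 1;0.35 0 -0.64 0 0 0 1;0.35 0 -0.8 0 0 0 1;0.35 0 -0.8 0 0 0 1;0.35 0 -0.8 0 0 0 1;0.35 0 -0.8 0 0 0 1"

```text
clock: 57.28
eef_pos: [549.7, 45.9, 293.2]
tool_rot: [3.141, 0.001, 3.045]
force: [-0.7, 0.1, 0.3]
width: -0.1
gripper_force: 0.0
```

Run:
```python
from h import *
s=read_state();print(s['clock'],s['eef_pos'].round(1))
i,c=cam('wrist');a=i.astype(int)
th=-.0945;Rm=np.array([[np.cos(th),-np.sin(th)],[np.sin(th),np.cos(th)]])
for col in range(120,460,40):
    w=np.where((a[:,col].min(1)>140)&(a[:,col].max(1)-a[:,col].min(1)<40))[0]
    g=np.split(w,np.where(np.diff(w)>1)[0]+1)
    print(col,[(int(k[0]),int(k[-1]),((atz(c,[(col,k[0]-.5)],75)[0,:2]-[602.8,180.1])@Rm).round(1).tolist()) for k in g if len(k)>3])
m=((a[...,0]>70)&(a[...,1]<.5*a[...,0])&(a[...,2]<.5*a[...,0])).astype(np.uint8)
k,l,st,ce=cv2.connectedComponentsWithStats(m);print([(st[q].tolist()) for q in range(1,k) if st[q,4]>20])
# scene bystanders: compare with first pictures
for n in('top','scene'):
    i,c=cam(n);o=cv2.imread(f'pics/{n}0.png')[:,:,::-1].astype(int);d=cv2.blur(np.abs(o-i).max(2).astype(np.float32),(5,5))>35
    k,l,st,ce=cv2.connectedComponentsWithStats(d.astype(np.uint8));print(n,[st[q].tolist() for q in range(1,k) if st[q,4]>30])
```

```text
57.2833 [549.7  45.9 293.2]
120 []
160 []
200 [(298, 301, [100.6, -225.9])]
240 [(261, 268, [53.9, -178.9])]
280 [(261, 265, [54.0, -135.8])]
320 []
360 []
400 []
440 []
[[194, 313, 10, 10, 77]]
top [[0, 136, 324, 284, 35782], [357, 195, 33, 25, 601], [358, 244, 33, 24, 610], [0, 289, 55, 55, 1710], [241, 387, 5, 16, 52], [218, 411, 15, 9, 105], [238, 412, 11, 8, 61]]
scene [[172, 0, 191, 243, 15395], [226, 0, 12, 5, 44], [340, 0, 60, 39, 1330], [168, 28, 6, 9, 42], [210, 39, 8, 18, 98], [172, 40, 35, 21, 430], [373, 41, 39, 28, 615], [172, 204, 25, 24, 452], [193, 238, 24, 23, 461]]
```

```bash
python3 -c "
from cell import *
print(finish_job())"
```

```text
the job is handed in; nothing more can be done
None
```

I handed the job in at about 57 s: all four packs stand in a snug row, the divider is locked and the tray is shut against its stop. The lever took several tries and the tray slid about 108 mm in before it locked. After that I checked by measurement only, having used all 14 pictures, and I did not check the grinder, spray can and hammer separately.

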